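# Stow three sample bottles as a pyramid in the bottle store

### The arm

A 6-joint arm with a two-finger parallel gripper is mounted at the origin on the work surface. World frame = base frame: x ahead of the robot, y to its left, z up, the work surface at z = 0. Lengths are in m, angles in degrees, forces in N, time in s.
With the tool pointing down it reaches from about 0.375 to 0.9 m from the base axis. Payload 3.1 kg.
Tool frame: the origin (TCP) lies at the very end of the fingers, on their centre line; the grasp point (between the pads) lies 19 mm behind it (bot.tcp_to_grasp is the distance from the TCP to the grasp point, in m); z points along the fingers, y is the line along which they close (so a half turn about z gives the same grasp; the last joint's range is limited). The gripper opens to 87 mm and grips with 3 to 60 N. Pads are 19 mm wide; open, the fingers measure 117 mm over their backs; the gripper's body (75 mm by 190 mm) begins 51 mm behind the grasp point.
Start: joints at [-82.477, 30.224, 82.088, -0, 67.689, -10.227], TCP at [0.191, -0.595, 0.223] pointing down, gripper open.
Joint ranges: [-176.69, 176.69], [-43.24, 126.21], [12.49, 139.97], [-82, 262], [0, 151.66], [-163.58, 163.58]. Speed limits (degrees/s): [159.86, 159.86, 180, 180, 180, 180].

### API

Orientations are given as a 3x3 rotation matrix whose columns are the frame's x, y, z axes.
In Python, from rig import telemetry, capture, camera_info, job, bot gives the robot as it stands. The module is installed in compiled form; this text tells all that it offers.
- The arm moves only by the tool carry_out, never from a script. Its argument "deltas" is a list that holds one entry, the list of rows, each a list of 7 numbers: the shift along the tool's x, y, z scaled (see below), then the turn, a rotation vector about the tool's x, y, z scaled (see below), then the closure, from -1 (fully open) to 1 (shut). In form: [[[dx, dy, dz, ax, ay, az, claw], ...]]. A call has exactly 10 rows; each row is the pose to reach, as a shift and turn from the pose commanded when the call began, along the tool's axes at that moment, turning the shorter way round; what a row does not reach only later rows make up. The controller multiplies each number of a shift by 15 cm and each number of a turn by 360 degrees. A row lasts 1/12 s, in which the tool goes at most 41.7 mm and 7.16 degrees, less where a joint would pass 70% of its speed; a pose out of reach is approached as far as the arm can. A call with a number of a shift or a turn outside -1 to 1 is refused whole. A call with a gripper value outside its range is refused whole. The fingers move at their own pace and stop on an object; the grip force is fixed at half the most. Time passes only in rows, so rows that repeat a pose let the fingers close, or fill a call up. It gives the time, the measured TCP pose, the force, the opening and the grip force at its end, in the units of the state.
- telemetry.read_state(): the state, without advancing time (a new reading comes with each control period).
- capture(name): name is "scene" or "side" or "wrist"; returns the picture (384x512x3 uint8, red, green, blue); there is no depth.
- camera_info(name): a dict with "mtx" (3x3 intrinsics, pixels), "cam_to_world" (4x4, takes a point from camera to world coordinates); the wrist camera has in their place "T_tool_cam" (4x4, takes a point from camera to tool coordinates, whose origin is the TCP and whose axes are the flange's). Camera axes: x right, y down, z forward; pixel columns grow to the right and rows downward; lengths in m; the calibration is good to about 2 mm. A picture is of the moment at which its call begins: read the wrist's pose just before it. camera_info takes no time and is no camera call.
- job.hand_in(): hands the job in; it is judged then, once.
The state is a dict: "time_s": time; "joint_positions": joint angles; "qvel": joint speeds; "tau": joint torques, N m; "position": TCP position; "tcp_rot": TCP orientation; "force": force on the tool from outside, world axes, zero at the start; "moment": the same for the moment, N m; "opening": opening from 0.0 (shut) to 1.0 (fully open); "grasp_force": force on a finger pad.
Only numpy, scipy, OpenCV 4.12 (cv2) and the standard library are available. Lean on these libraries where they do the work, as an engineer would, in place of code of your own. Each camera call takes 0.05 s, during which the arm holds its last target. There are 200 camera calls.

### The job

Put the three white bottles away in the store's open tray as a lying pyramid: the two long bottles side by side and touching on the tray floor, lying along the direction the tray slides, then the short one lying along them on top, in the groove between the two. Only once the pyramid stands, slide the tray fully home with all three still in place, and do not shove or knock over anything else on the bench.

Things in the scene. Friction and masses are not known exactly. Their poses are not given: they have to be found in the camera images.
- long_a: one of the two LONG white bottles, lying on its side loose inside the tray. Straight round body 54 mm in diameter and 112 mm long, then a grey screw cap 44 mm in diameter ending 84 mm from the origin; 140 mm overall. Origin: on the bottle's axis, in the middle of the straight body. x runs along the axis towards the cap; y and z turn as it rolls. About 0.16 kg. It rolls when pushed.
- long_b: the other LONG white bottle, the same as long_a, lying on its side on the bench
- short: the SHORT white bottle, lying on its side on the bench: same 54 mm diameter and cap, but the straight body is 77 mm long (105 mm overall; cap ends 66.5 mm from the origin). Origin and axes as for long_a. About 0.12 kg
- tray (a joint): how far the store's tray is pulled out towards the robot, m: 0 fully home, 0.19 fully out. It stays where it is left; about 3 N moves it.
- tray_mid (a point): middle of the tray's floor, on the floor's upper face (10 mm above the bench). x points into the store, in the direction in which the tray closes; y to the tray's left, z up. Inside, the tray is 175 mm along x and 210 mm along y; side and back walls stand 30 mm above the floor and are 6 mm thick, the white front panel 41 mm above the floor.
- tray_front (a point): middle of the outer face of the tray's flat white front panel (230 mm wide, its top edge 51 mm above the bench); a 4 mm deep dark trim strip (look only) near the top. Push it along +x of the tray to close.
- store: the bottle store: a fixed clear hood 242 mm wide, 200 mm deep, 136 mm high, open at the front; 131 mm clear height above the bench inside. Origin: middle of its front edge, on the bench; x points into it. The shut tray's front panel is flush with the front edge.
- square_bottle: clear square reagent bottle standing upright, 70 x 70 x 150 mm, white screw cap; a bystander, origin at the centre of its underside
- tip_box: pipette-tip box, 85 x 120 x 65 mm, blue deck with white tips; a bystander, origin at the centre of its underside
- tube_rack: low red tube rack, 90 x 140 x 43 mm; a bystander, origin at the centre of its underside
- beaker: glass beaker, 70 mm wide, 80 mm high; a bystander, origin at the centre of its underside
- small_bottle: small white bottle standing upright, 52 mm wide, 110 mm high; a bystander, origin at the centre of its underside
- pipette: grey pipette lying flat, about 210 mm long, 25 mm wide, 22 mm high; a bystander, origin at the centre of its underside
There are look-alikes about, which are no part of the job. Leave any red look-alike of the long_b alone.

How it is judged:
By the outcome, as a careful person would: the job done as asked, in the order asked, and still so for the second after the job is handed in, with the robot touching nothing.
It also fails if it takes over 72 s, if anything falls off the work surface, if the arm or the gripper's body presses on something with over 40 N, if the wrist force passes 120 N, or if a joint passes its speed limit or range.

## Working session

There is one attempt and no reset: what is moved stays moved. The work goes in short steps, Python scripts to look and compute and a tool call to move; the robot and the scene stay as the last step left them, time stands still between calls to the robot, and variables do not carry over. Pictures are saved under pics/ and viewed, at most 10 in all, crops included, and the job is handed in when it is done.

Besides the shell and the picture viewer there is one more tool, called as name(argument=value, ...) on one line, values as JSON. carry_out: Moves the arm, as the interface text tells. Its arguments: {"type":"object","properties":{"deltas":{"type":"array","items":{"type":"array","items":{"type":"array","items":{"type":"number"}}}}},"required":["deltas"]}

```bash
mkdir -p pics; python3 - <<'E'
from rig import telemetry, capture, camera_info, job, bot
import cv2, numpy as np
np.set_printoptions(precision=4,suppress=True)
print(telemetry.read_state())
for n in ("scene","side"):
    im=capture(n); cv2.imwrite(f"pics/{n}0.png",cv2.resize(im[:,:,::-1],(800,600),interpolation=cv2.INTER_CUBIC))
    cv2.imwrite(f"{n}0_raw.png",im[:,:,::-1])
    c=camera_info(n); print(n,c["mtx"],c["cam_to_world"])
print(camera_info("wrist"), bot.tcp_to_grasp)
E
```

```text
{'time_s': 0.0, 'joint_positions': array([-82.4768,  30.2768,  82.1561,  -0.0023,  67.6891, -10.2266]), 'qvel': array([-0.0538, -0.0933,  0.0289,  0.0465, -0.0338, -0.1739]), 'tau': array([ -0.0012, -44.0046, -17.6595,   0.0632,   0.0582,  -0.0002]), 'position': array([ 0.1905, -0.5945,  0.2216]), 'tcp_rot': array([[ 0.9524,  0.3049, -0.0003],
       [ 0.3049, -0.9524,  0.0021],
       [ 0.0003, -0.0021, -1.    ]]), 'force': array([-0.3215,  0.1596,  0.1762]), 'moment': array([-0.0028,  0.033 , -0.0552]), 'grasp_force': 0.0, 'opening': 0.9981076279591178}
scene [[411.267    0.     257.219 ]
 [  0.     411.267  187.8186]
 [  0.       0.       1.    ]] [[-0.9821 -0.1231  0.1425  0.3509]
 [-0.1873  0.7138 -0.6748  0.9645]
 [-0.0186 -0.6894 -0.7241  0.9596]
 [ 0.      0.      0.      1.    ]]
side [[384.6959   0.     260.6432]
 [  0.     384.6959 192.5906]
 [  0.       0.       1.    ]] [[ 0.9738 -0.1376  0.1813  0.3385]
 [-0.2275 -0.5628  0.7947 -0.6839]
 [-0.0074 -0.8151 -0.5793  0.6323]
 [ 0.      0.      0.      1.    ]]
{'mtx': array([[332.3881,   0.    , 250.1338],
       [  0.    , 332.3881, 191.0267],
       [  0.    ,   0.    ,   1.    ]]), 'T_tool_cam': array([[-0.0018, -0.9674, -0.2532,  0.0689],
       [ 1.    , -0.0019, -0.    , -0.0001],
       [-0.0005, -0.2532,  0.9674, -0.1631],
       [ 0.    ,  0.    ,  0.    ,  1.    ]])} 0.0187
```

View pics/scene0.png

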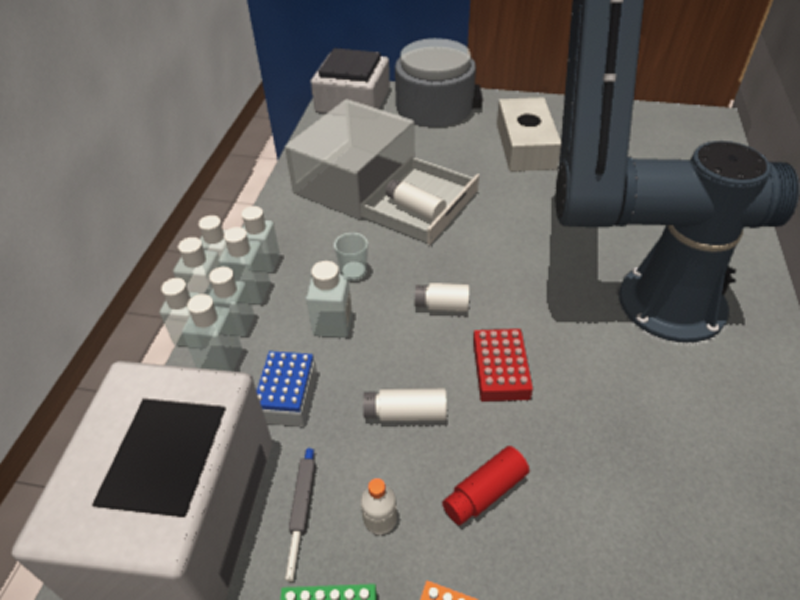

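View pics/side0.png

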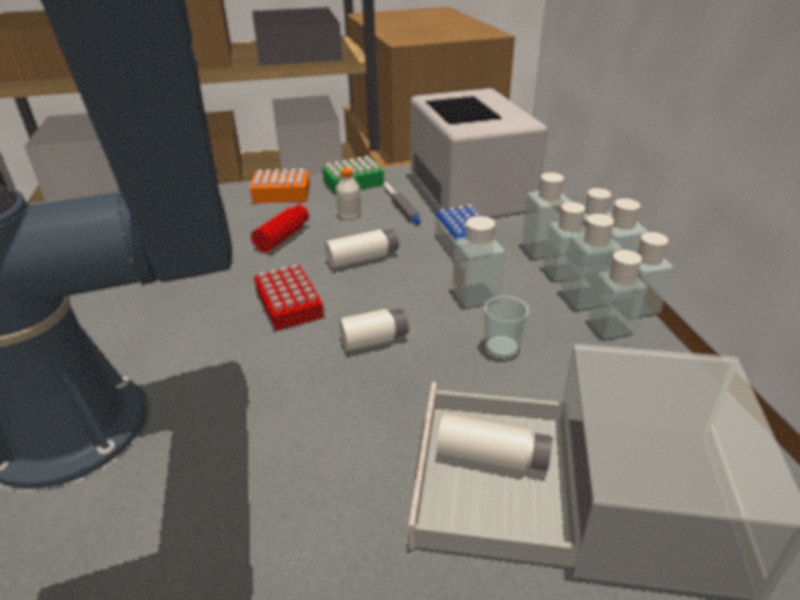

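The scene view (800×600 px) shows long_b at about (405,405), short at (442,298), and long_a in the tray at about (415,200). The hood's front edge runs roughly (414,127)–(360,213), and the red look-alike is at (485,485). In the side view, long_a is at about (493,440) and the tray's front panel runs (434,388)–(412,547).

```bash
cat > h.py <<'E'
import numpy as np, cv2
from scipy.optimize import minimize
from rig import telemetry, capture, camera_info, bot
np.set_printoptions(precision=4,suppress=True)
def cam(n,st=None):
    c=camera_info(n)
    if n=="wrist":
        st=st or telemetry.read_state(); T=np.eye(4); T[:3,:3]=st["tcp_rot"]; T[:3,3]=st["position"]
        return c["mtx"],T@c["T_tool_cam"]
    return c["mtx"],c["cam_to_world"]
def proj(C,P):
    K,T=C; p=(np.atleast_2d(P)-T[:3,3])@T[:3,:3]; q=p@K.T; return q[:,:2]/q[:,2:]
def ray(C,uv,z):
    K,T=C; d=T[:3,:3]@np.linalg.solve(K,[*uv,1.]); return T[:3,3]+d*(z-T[2,3])/d[2]
def cyl(x,y,z,yaw,a,b,r):
    t=np.linspace(0,2*np.pi,40); c,s=np.cos(yaw),np.sin(yaw); out=[]
    for u in(a,b): out.append(np.c_[x+u*c-r*np.cos(t)*s, y+u*s+r*np.cos(t)*c, z+r*np.sin(t)])
    return np.vstack(out)
def hullmask(C,P,S=4,shape=(384,512)):
    m=np.zeros((shape[0]*S,shape[1]*S),np.uint8)
    h=cv2.convexHull((proj(C,P)*S+S/2).astype(np.int32)); cv2.fillConvexPoly(m,h,1); return m
def body_mask(im,seed,thr=150,rad=60):
    f=im.astype(int); m=((f.min(2)>thr)&(f.max(2)-f.min(2)<60)).astype(np.uint8)
    yy,xx=np.mgrid[:384,:512]; m[(abs(xx-seed[0])>rad)|(abs(yy-seed[1])>rad)]=0
    n,l=cv2.connectedComponents(m); return (l==l[int(seed[1]),int(seed[0])]).astype(np.uint8)
def fit(views,x0,L,z,r=.027):
    S=4; ms=[(C,cv2.resize(m,None,fx=S,fy=S,interpolation=cv2.INTER_LINEAR)) for C,m in views]
    def cost(p):
        t=0
        for C,m in ms:
            h=hullmask(C,cyl(p[0]/100,p[1]/100,z,p[2]/10,-L/2,L/2,r)); t+=1-(h&m).sum()/max(1,(h|m).sum())
        return t
    x=np.array([x0[0]*100,x0[1]*100,x0[2]*10])
    for s in(1.,.3):
        o=minimize(cost,x,method="Nelder-Mead",options=dict(initial_simplex=np.vstack([x,x+[s,0,0],x+[0,s,0],x+[0,0,s*2]]),xatol=.005,fatol=1e-4)); x=o.x
    return x[0]/100,x[1]/100,x[2]/10,o.fun/len(ms)
def tcp():
    s=telemetry.read_state(); return s
E
python3 - <<'E'
from h import *
k=.64
S=cam("scene");D=cam("side")
a=cv2.imread("scene0_raw.png")[:,:,::-1]; b=cv2.imread("side0_raw.png")[:,:,::-1]
for n,ps,pd,L,z in(("long_b",(410,405),(358,248),.112,.027),("short",(448,298),(368,330),.077,.027),("long_a",(418,200),(480,440),.112,.037)):
    ps=np.array(ps)*k;pd=np.array(pd)*k
    for thr in(130,160):
        ma=body_mask(a,ps,thr);mb=body_mask(b,pd,thr)
        p=ray(S,ps,z);q=ray(D,pd,z)
        print(n,thr,ma.sum(),mb.sum(),p[:2],q[:2],fit([(S,ma),(D,mb)],((p+q)[0]/2,(p+q)[1]/2,0),L,z))
for n,C,l in(("scene",S,dict(fpR_top=(478,177,.051),fpL_bot=(430,237,0),hoodF_topR=(414,127,.136),hoodF_topL=(357,183,.136),hoodF_botL=(360,213,0),hoodB_topR=(347,101,.136),hoodB_topL=(288,150,.136),sq=(330,325,0),beak=(352,270,0),rackLL=(482,400,0),rackUR=(523,330,.043),tip=(285,405,0),red=(485,485,.027),smallb=(380,515,.02))),("side",D,dict(fp_farTop=(434,386,.051),fp_nearBot=(411,549,0),hoodF_topFar=(575,346,.136),hoodF_topNear=(592,470,.136),hoodF_botNear=(574,568,0),hoodB_topfar=(737,357,.136)))):
    for m,(u,v,z) in l.items(): print(n,m,ray(C,(u*k,v*k),z)[:2])
E
```

```text
long_b 130 5209 519 [0.4711 0.3532] [0.4741 0.3464] (np.float64(0.47441836294998907), np.float64(0.36707428324483293), np.float64(0.011308015489891915), np.float64(0.5619120457045801))
long_b 160 707 355 [0.4711 0.3532] [0.4741 0.3464] (np.float64(0.47029457162797766), np.float64(0.35006746907295005), np.float64(0.1664106584098191), np.float64(0.36541634990162325))
short 130 428 569 [0.4418 0.0921] [0.4471 0.082 ] (np.float64(0.4469949106410401), np.float64(0.08696880683675562), np.float64(0.03006779335033156), np.float64(0.2606871069415787))
short 160 340 410 [0.4418 0.0921] [0.4471 0.082 ] (np.float64(0.4457268987695409), np.float64(0.08641804576681514), np.float64(0.022426801458895924), np.float64(0.35878426727263935))
long_a 130 1181 6248 [ 0.5515 -0.1931] [ 0.5454 -0.1907] (np.float64(0.5321842894280162), np.float64(-0.2269658397322162), np.float64(0.4928309795361246), np.float64(0.6947388656455046))
long_a 160 926 4868 [ 0.5515 -0.1931] [ 0.5454 -0.1907] (np.float64(0.5328308637338455), np.float64(-0.2311154341912924), np.float64(0.4651547075147164), np.float64(0.6514691340762833))
scene fpR_top [ 0.4241 -0.284 ]
scene fpL_bot [ 0.5103 -0.1126]
scene hoodF_topR [ 0.5861 -0.3379]
scene hoodF_topL [ 0.6674 -0.1046]
scene hoodF_botL [ 0.6854 -0.169 ]
scene hoodB_topR [ 0.771  -0.4281]
scene hoodB_topL [ 0.8507 -0.1991]
scene sq [0.6636 0.1789]
scene beak [0.658  0.0203]
scene rackLL [0.3505 0.3027]
scene rackUR [0.2916 0.1642]
scene tip [0.6932 0.3744]
scene red [0.3297 0.4779]
scene smallb [0.4814 0.5516]
side fp_farTop [ 0.51   -0.0943]
side fp_nearBot [ 0.4286 -0.2965]
side hoodF_topFar [ 0.6804 -0.1517]
side hoodF_topNear [ 0.6089 -0.3372]
side hoodF_botNear [ 0.6    -0.3612]
side hoodB_topfar [ 0.8673 -0.2192]
```

carry_out(deltas=[[[0.3,-0.18,-0.09,0,0,0,-1],[0.6,-0.36,-0.18,0,0,0,-1],[0.95,-0.57,-0.29,0,0,0,-1],[0.95,-0.57,-0.29,0,0,0,-1],[0.95,-0.57,-0.29,0,0,0,-1],[0.95,-0.57,-0.29,0,0,0,-1],[0.95,-0.57,-0.29,0,0,0,-1],[0.95,-0.57,-0.29,0,0,0,-1],[0.95,-0.57,-0.29,0,0,0,-1],[0.95,-0.57,-0.29,0,0,0,-1]]])

```text
time_s: 0.93
position: [0.2992, -0.4713, 0.2653]
tcp_rot: [[0.953, 0.303, -0.001], [0.303, -0.953, 0.001], [-0.0, -0.001, -1.0]]
force: [-0.2, -0.1, 0.5]
opening: 1.006
grasp_force: 0.0
```

carry_out(deltas=[[[0.3,-0.18,-0.09,0,0,0,-1],[0.6,-0.36,-0.18,0,0,0,-1],[0.95,-0.57,-0.29,0,0,0,-1],[0.95,-0.57,-0.29,0,0,0,-1],[0.95,-0.57,-0.29,0,0,0,-1],[0.95,-0.57,-0.29,0,0,0,-1],[0.95,-0.57,-0.29,0,0,0,-1],[0.95,-0.57,-0.29,0,0,0,-1],[0.95,-0.57,-0.29,0,0,0,-1],[0.95,-0.57,-0.29,0,0,0,-1]]])

```text
time_s: 1.77
position: [0.4088, -0.3466, 0.3089]
tcp_rot: [[0.953, 0.303, -0.001], [0.303, -0.953, 0.001], [-0.001, -0.001, -1.0]]
force: [0.1, -0.4, -0.9]
opening: 1.001
grasp_force: 0.0
```

carry_out(deltas=[[[0.3,-0.18,-0.09,0,0,0.02,-1],[0.6,-0.36,-0.18,0,0,0.04,-1],[0.95,-0.57,-0.29,0,0,0.06,-1],[0.95,-0.57,-0.29,0,0,0.08,-1],[0.95,-0.57,-0.29,0,0,0.1,-1],[0.95,-0.57,-0.29,0,0,0.11,-1],[0.95,-0.57,-0.29,0,0,0.11,-1],[0.95,-0.57,-0.29,0,0,0.11,-1],[0.95,-0.57,-0.29,0,0,0.11,-1],[0.95,-0.57,-0.29,0,0,0.11,-1]]])

```text
time_s: 2.6
position: [0.5188, -0.2215, 0.3526]
tcp_rot: [[0.928, -0.372, -0.001], [-0.372, -0.928, 0.0], [-0.001, -0.0, -1.0]]
force: [-0.9, 0.1, -0.5]
opening: 0.995
grasp_force: 0.0
```

```bash
python3 - <<'E'
from h import *
s=tcp(); im=capture("wrist"); cv2.imwrite("w1.png",im[:,:,::-1]); cv2.imwrite("pics/w1.png",cv2.resize(im[:,:,::-1],(800,600),interpolation=cv2.INTER_CUBIC))
print(s["time_s"],s["position"],s["tcp_rot"],s["joint_positions"])
import pickle; pickle.dump(s,open("s1.pkl","wb"))
E
```

```text
2.6 [ 0.5188 -0.2215  0.3526] [[ 0.9281 -0.3724 -0.0009]
 [-0.3724 -0.9281  0.0005]
 [-0.001  -0.0001 -1.    ]] [-34.4635  18.294   80.7743  -0.0066  80.9882  77.4019]
```

View pics/w1.png

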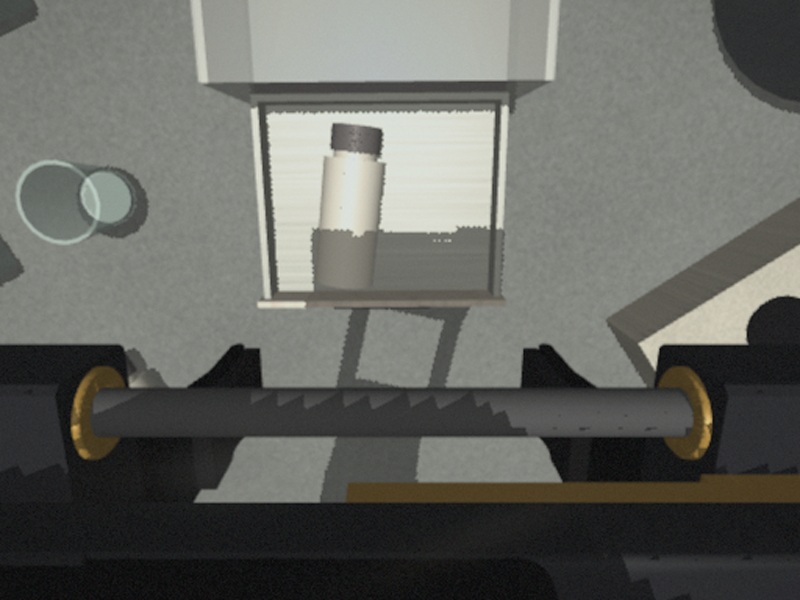

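The wrist view shows the tray's front panel top edge at (258,300)–(505,300) and its back wall top at (252,97)–(508,97). The hood's front top edge is at (205,83)–(550,80). In the tray, long_a's body spans (323,157)–(313,285) on the left and (384,160)–(373,290) on the right, with the cap end at (332,124)–(383,130).

```bash
python3 - <<'E'
from h import *
import pickle
s=pickle.load(open("s1.pkl","rb")); W=cam("wrist",s); k=.64
for n,(u,v,z) in dict(fpL=(258,302,.051),fpR=(505,302,.051),bwL=(252,95,.04),bwR=(508,95,.04),hoodL=(203,83,.136),hoodR=(550,80,.136),flBL=(270,110,.01),flBR=(495,110,.01),iwL=(258,103,.04),iwR=(500,103,.04)).items():
    print(n,ray(W,(u*k,v*k),z)[:2])
# bottle: model outline overlay by least squares on labelled silhouette pts
from scipy.optimize import least_squares
def fitlab(L,capend,z,lab,x0):
    def res(p):
        x,y,w=p; c,sn=np.cos(w),np.sin(w); B=hull(cyl(x,y,z,w,-L/2,L/2,.027)); 
        r=[]
        for kind,u,v in lab:
            H=B if kind=="b" else hull(cyl(x,y,z,w,capend-.02,capend,.022))
            r.append(cv2.pointPolygonTest(H,(u*k,v*k),True))
        return r
    def hull(P): return cv2.convexHull(proj(W,P).astype(np.float32))
    o=least_squares(res,x0,diff_step=1e-3); return o.x,o.fun
o,f=fitlab(.112,.084,.037,[("b",322,165),("b",317,220),("b",313,275),("b",384,170),("b",379,220),("b",374,275),("c",345,124),("c",372,127)],[.55,-.19,-.4]); print("long_a",o,np.degrees(o[2]),f)
E
```

```text
fpL [ 0.5127 -0.0863]
fpR [ 0.427  -0.2986]
bwL [ 0.6792 -0.1577]
bwR [ 0.597  -0.3615]
hoodL [ 0.6792 -0.1481]
hoodR [ 0.5925 -0.368 ]
flBL [ 0.6674 -0.1617]
flBR [ 0.5901 -0.3535]
iwL [ 0.6714 -0.1596]
iwR [ 0.5934 -0.353 ]
long_a [ 0.5481 -0.1911 -0.4942] -28.31381181378412 [-0.4322 -0.9751 -0.8798 -0.5256 -0.6626 -1.1317  0.1217 -0.1236]
```

carry_out(deltas=[[[0.07,0.05,0.24,0,0,0,1],[0.13,0.11,0.48,0,0,0,1],[0.13,0.11,0.73,0,0,0,1],[0.13,0.11,0.95,0,0,0,1],[0.13,0.11,0.95,0,0,0,1],[0.13,0.11,0.95,0,0,0,1],[0.13,0.11,0.95,0,0,0,1],[0.13,0.11,0.95,0,0,0,1],[0.13,0.11,0.95,0,0,0,1],[0.13,0.11,0.95,0,0,0,1]]])

```text
time_s: 3.48
position: [0.5324, -0.2437, 0.2127]
tcp_rot: [[0.928, -0.372, 0.003], [-0.372, -0.928, -0.002], [0.004, 0.001, -1.0]]
force: [0.1, 0.3, 0.0]
opening: 0.322
grasp_force: 0.0
```

carry_out(deltas=[[[0,0,0.2,0,0,0,1],[0,0,0.4,0,0,0,1],[0,0,0.6,0,0,0,1],[0,0,0.7,0,0,0,1],[0,0,0.7,0,0,0,1],[0,0,0.7,0,0,0,1],[0,0,0.7,0,0,0,1],[0,0,0.7,0,0,0,1],[0,0,0.7,0,0,0,1],[0,0,0.7,0,0,0,1]]])

```text
time_s: 4.32
position: [0.5322, -0.2436, 0.1069]
tcp_rot: [[0.928, -0.372, 0.002], [-0.372, -0.928, -0.002], [0.003, 0.001, -1.0]]
force: [0.2, -0.6, 0.7]
opening: 0.01
grasp_force: 0.0
```

```bash
python3 - <<'E'
from h import *
s=tcp(); im=capture("side")
print(s["position"],s["opening"],s["tcp_rot"][:,0])
a=im[215:384,255:425,::-1]
im=capture("wrist"); b=im[:,:,::-1][:192,100:400]
A=cv2.resize(a,(400,398)); B=cv2.resize(b,(400,256)); cv2.imwrite("pics/push0.png",np.vstack([A,B])[:600])
E
```

```text
[ 0.5322 -0.2436  0.1069] 0.0101411108440968 [ 0.9282 -0.3721  0.0025]
```

View pics/push0.png

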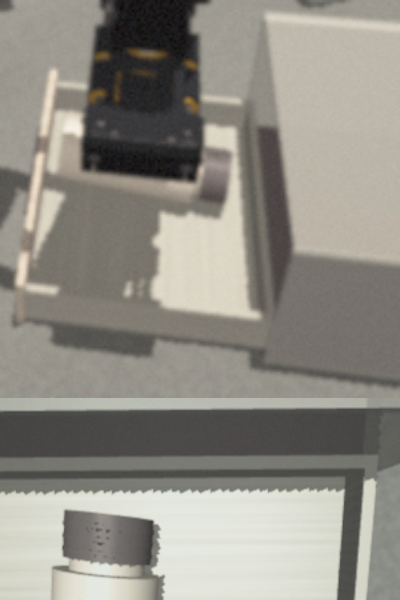

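The gripper hovers closed above the tray, with long_a to its left and clear. I'll lower into the free floor space and push long_a gently against the left wall.

carry_out(deltas=[[[0,0,0.14,0,0,0,1],[0,0,0.28,0,0,0,1],[0,0,0.42,0,0,0,1],[0,0,0.55,0,0,0,1],[0,0,0.55,0,0,0,1],[0,-0.02,0.55,0,0,0,1],[0,-0.04,0.55,0,0,0,1],[0,-0.06,0.55,0,0,0,1],[0,-0.08,0.55,0,0,0,1],[0,-0.1,0.55,0,0,0,1]]])

```text
time_s: 5.25
position: [0.5378, -0.2292, 0.0242]
tcp_rot: [[0.928, -0.372, 0.002], [-0.372, -0.928, -0.001], [0.002, 0.0, -1.0]]
force: [0.0, 0.9, -0.6]
opening: 0.004
grasp_force: 0.0
```

carry_out(deltas=[[[0,-0.02,0,0,0,0,1],[0,-0.04,0,0,0,0,1],[0,-0.06,0,0,0,0,1],[0,-0.08,0,0,0,0,1],[0,-0.1,0,0,0,0,1],[0,-0.12,0,0,0,0,1],[0,-0.14,0,0,0,0,1],[0,-0.16,0,0,0,0,1],[0,-0.18,0,0,0,0,1],[0,-0.2,0,0,0,0,1]]])

```text
time_s: 6.08
position: [0.5483, -0.2011, 0.023]
tcp_rot: [[0.928, -0.372, -0.0], [-0.372, -0.928, 0.0], [-0.0, -0.0, -1.0]]
force: [-0.3, 0.0, 0.5]
opening: 0.01
grasp_force: 0.0
```

carry_out(deltas=[[[0,-0.01,0,0,0,0,1],[0,-0.02,0,0,0,0,1],[0,-0.03,0,0,0,0,1],[0,-0.04,0,0,0,0,1],[0,-0.05,0,0,0,0,1],[0,-0.06,0,0,0,0,1],[0,-0.065,0,0,0,0,1],[0,-0.07,0,0,0,0,1],[0,-0.07,0,0,0,0,1],[0,-0.07,0,0,0,0,1]]])

```text
time_s: 6.92
position: [0.5522, -0.1917, 0.0231]
tcp_rot: [[0.928, -0.372, 0.0], [-0.372, -0.928, -0.0], [0.0, -0.0, -1.0]]
force: [-0.3, 0.5, -0.5]
opening: 0.006
grasp_force: 0.0
```

carry_out(deltas=[[[0,-0.004,0,0,0,0,1],[0,-0.008,0,0,0,0,1],[0,-0.012,0,0,0,0,1],[0,-0.016,0,0,0,0,1],[0,-0.02,0,0,0,0,1],[0,-0.023,0,0,0,0,1],[0,-0.026,0,0,0,0,1],[0,-0.026,0,0,0,0,1],[0,-0.026,0,0,0,0,1],[0,-0.026,0,0,0,0,1]]])

```text
time_s: 7.75
position: [0.5536, -0.188, 0.0231]
tcp_rot: [[0.928, -0.372, 0.0], [-0.372, -0.928, -0.0], [0.0, -0.0, -1.0]]
force: [0.3, -0.2, 0.7]
opening: 0.004
grasp_force: 0.0
```

```bash
python3 - <<'E'
from h import *
s=tcp(); print(s["position"],s["force"])
im=capture("side"); cv2.imwrite("pics/push1.png",cv2.resize(im[215:384,255:425,::-1],(600,596),interpolation=cv2.INTER_CUBIC))
E
```

```text
[ 0.5536 -0.188   0.0231] [ 0.3158 -0.242   0.7054]
```

View pics/push1.png

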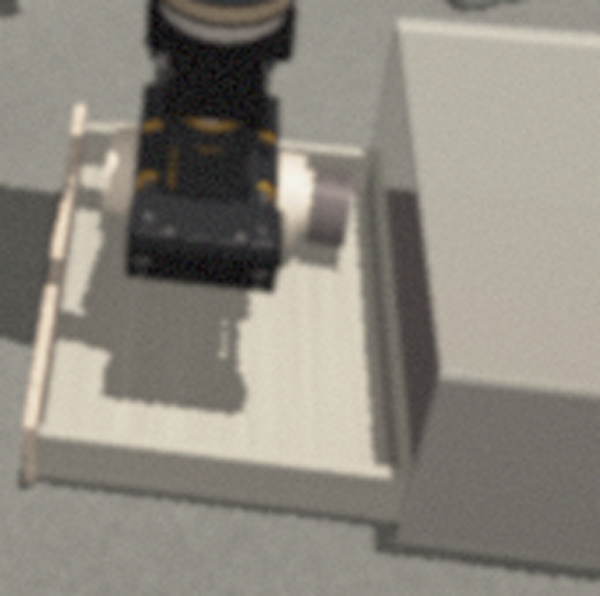

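The bottle looks aligned beside the left wall, but there's no contact force yet. I'll press on a few millimetres.

carry_out(deltas=[[[0,-0.003,0,0,0,0,1],[0,-0.006,0,0,0,0,1],[0,-0.009,0,0,0,0,1],[0,-0.012,0,0,0,0,1],[0,-0.014,0,0,0,0,1],[0,-0.014,0,0,0,0,1],[0,-0.014,0,0,0,0,1],[0,-0.014,0,0,0,0,1],[0,-0.014,0,0,0,0,1],[0,-0.014,0,0,0,0,1]]])

```text
time_s: 8.63
position: [0.5546, -0.1863, 0.0231]
tcp_rot: [[0.928, -0.372, 0.0], [-0.372, -0.928, -0.0], [0.0, 0.0, -1.0]]
force: [-0.2, -1.4, -0.0]
opening: 0.008
grasp_force: 0.9
```

carry_out(deltas=[[[0,-0.002,0,0,0,0,1],[0,-0.004,0,0,0,0,1],[0,-0.006,0,0,0,0,1],[0,-0.008,0,0,0,0,1],[0,-0.01,0,0,0,0,1],[0,-0.01,0,0,0,0,1],[0,-0.01,0,0,0,0,1],[0,-0.01,0,0,0,0,1],[0,-0.01,0,0,0,0,1],[0,-0.01,0,0,0,0,1]]])

```text
time_s: 9.47
position: [0.5548, -0.1845, 0.023]
tcp_rot: [[0.928, -0.372, -0.0], [-0.372, -0.928, 0.0], [-0.0, -0.0, -1.0]]
force: [0.5, -1.9, 1.6]
opening: 0.007
grasp_force: 0.6
```

carry_out(deltas=[[[0,-0.002,0,0,0,0,1],[0,-0.004,0,0,0,0,1],[0,-0.006,0,0,0,0,1],[0,-0.008,0,0,0,0,1],[0,-0.01,0,0,0,0,1],[0,-0.012,0,0,0,0,1],[0,-0.012,0,0,0,0,1],[0,-0.012,0,0,0,0,1],[0,-0.012,0,0,0,0,1],[0,-0.012,0,0,0,0,1]]])

```text
time_s: 10.3
position: [0.5556, -0.183, 0.023]
tcp_rot: [[0.928, -0.372, -0.0], [-0.372, -0.928, 0.0], [-0.0, -0.0, -1.0]]
force: [0.2, -3.0, 0.6]
opening: 0.002
grasp_force: 0.8
```

carry_out(deltas=[[[0,-0.002,0,0,0,0,1],[0,-0.004,0,0,0,0,1],[0,-0.006,0,0,0,0,1],[0,-0.008,0,0,0,0,1],[0,-0.01,0,0,0,0,1],[0,-0.012,0,0,0,0,1],[0,-0.012,0,0,0,0,1],[0,-0.012,0,0,0,0,1],[0,-0.012,0,0,0,0,1],[0,-0.012,0,0,0,0,1]]])

```text
time_s: 11.13
position: [0.5564, -0.1814, 0.0231]
tcp_rot: [[0.928, -0.372, 0.0], [-0.372, -0.928, -0.0], [0.0, 0.0, -1.0]]
force: [0.4, -3.1, 1.1]
opening: 0.005
grasp_force: 1.0
```

carry_out(deltas=[[[0,0.1,0,0,0,0,1],[0,0.2,-0.1,0,0,0,1],[0,0.2,-0.35,0,0,0,-1],[0,0.2,-0.6,0,0,0,-1],[0,0.2,-0.8,0,0,0,-1],[0,0.2,-1,0,0,0,-1],[0,0.2,-1,0,0,0,-1],[0,0.2,-1,0,0,0,-1],[0,0.2,-1,0,0,0,-1],[0,0.2,-1,0,0,0,-1]]])

```text
time_s: 11.97
position: [0.5436, -0.208, 0.1712]
tcp_rot: [[0.928, -0.372, -0.004], [-0.372, -0.928, 0.003], [-0.005, -0.001, -1.0]]
force: [0.1, -0.3, 0.3]
opening: 0.528
grasp_force: 0.0
```

carry_out(deltas=[[[-0.1,0,-0.2,0,0,0,-1],[-0.2,0,-0.5,0,0,0,-1],[-0.4,0,-0.8,0,0,0,-1],[-0.4,0,-1,0,0,0,-1],[-0.4,0,-1,0,0,0,-1],[-0.4,0,-1,0,0,0,-1],[-0.4,0,-1,0,0,0,-1],[-0.4,0,-1,0,0,0,-1],[-0.4,0,-1,0,0,0,-1],[-0.4,0,-1,0,0,0,-1]]])

```text
time_s: 12.8
position: [0.4889, -0.1865, 0.3209]
tcp_rot: [[0.928, -0.372, -0.004], [-0.372, -0.928, 0.002], [-0.004, -0.001, -1.0]]
force: [-0.2, -0.2, -0.1]
opening: 0.996
grasp_force: 0.0
```

```bash
python3 - <<'E'
from h import *
import pickle
s=tcp(); im=capture("wrist"); cv2.imwrite("w2.png",im[:,:,::-1]); pickle.dump(s,open("s2.pkl","wb"))
cv2.imwrite("pics/w2.png",cv2.resize(im[20:215,140:340,::-1],(612,597),interpolation=cv2.INTER_CUBIC))
print(s["position"],s["tcp_rot"])
E
```

```text
[ 0.4889 -0.1865  0.3209] [[ 0.9281 -0.3722 -0.0036]
 [-0.3722 -0.9281  0.0024]
 [-0.0043 -0.0009 -1.    ]]
```

View pics/w2.png

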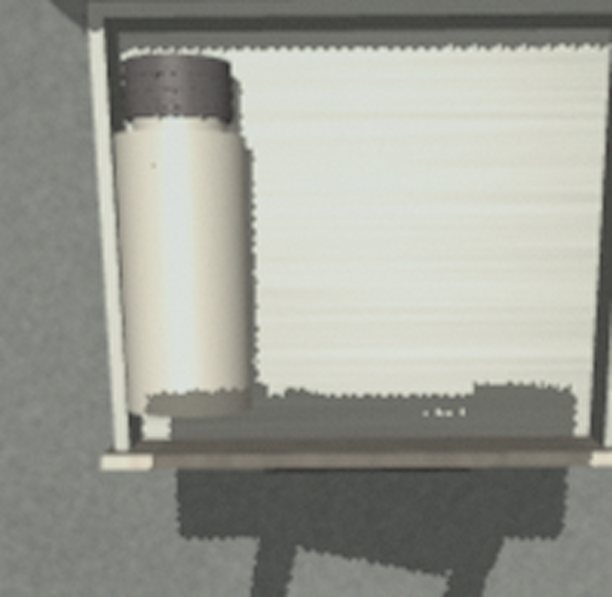

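long_a now lies flush along the left wall (crop: body columns 115–248, rows 130–415; cap end at row 57). Next I'll compute its pose and head for long_b.

```bash
cat >> h.py <<'E'
from scipy.optimize import least_squares
def fitlab(C,L,capend,z,lab,x0):
    hull=lambda P: cv2.convexHull(proj(C,P).astype(np.float32))
    def res(p):
        B=hull(cyl(p[0],p[1],z,p[2],-L/2,L/2,.027)); K=hull(cyl(p[0],p[1],z,p[2],capend-.02,capend,.022))
        return [cv2.pointPolygonTest(B if k=="b" else K,(float(u),float(v)),True) for k,u,v in lab]
    o=least_squares(res,x0,diff_step=1e-3); return o.x,o.fun
E
python3 - <<'E'
from h import *
import pickle
s=pickle.load(open("s2.pkl","rb")); W=cam("wrist",s); f=lambda u,v:(140+u/3.06,20+v/3.06)
lab=[(k,*f(u,v)) for k,u,v in[("b",117,160),("b",123,270),("b",129,390),("b",245,170),("b",247,270),("b",249,390),("b",180,416),("c",160,57),("c",200,57)]]
o,r=fitlab(W,.112,.084,.037,lab,[.56,-.14,-.38]); print(o,np.degrees(o[2]),r)
F=np.array([.4699,-.1925]); R=np.array([[.927,-.374],[.374,.927]])
tr=lambda p: R@(np.array(p)[:2]-F)
print("long_a tray'",tr(o),"push end",tr([.5564,-.1814]))
for n,(u,v,z) in dict(fpL=(102,470,.045),fpLtop=(102,455,.051),fpR=(612,465,.045),inL=(106,30,.04),inL2=(124,440,.04),inR2=(588,430,.03),flback=(300,48,.01),flfr=(150,437,.01),backtop=(300,20,.04)).items(): print(n,tr(ray(W,f(u,v),z)))
E
```

```text
[ 0.568  -0.1485 -0.3857] -22.10116037957041 [0.5792 0.7223 0.7004 0.6689 0.641  0.7382 0.7314 0.5447 0.0768]
long_a tray' [0.0745 0.0775] push end [0.076  0.0426]
fpL [-0.0074  0.1163]
fpLtop [0.0005 0.1145]
fpR [-0.0051 -0.108 ]
inL [0.171  0.1053]
inL2 [0.0051 0.107 ]
inR2 [ 0.0079 -0.1002]
flback [0.1698 0.0288]
flfr [0.0011 0.101 ]
backtop [0.1747 0.0277]
```

carry_out(deltas=[[[0,-0.25,0,0,0,0,-1],[0,-0.5,0,0,0,0,-1],[0,-0.75,0,0,0,0,-1],[0,-1,0,0,0,0,-1],[0,-1,0,0,0,0,-1],[0,-1,0,0,0,0,-1],[0,-1,0,0,0,0,-1],[0,-1,0,0,0,0,-1],[0,-1,0,0,0,0,-1],[0,-1,0,0,0,0,-1]]])

```text
time_s: 13.68
position: [0.545, -0.0488, 0.323]
tcp_rot: [[0.927, -0.374, -0.0], [-0.374, -0.927, -0.0], [-0.0, 0.0, -1.0]]
force: [0.1, -0.5, 0.3]
opening: 0.998
grasp_force: 0.0
```

carry_out(deltas=[[[-0.2,-0.25,0,0,0,-0.02,-1],[-0.4,-0.5,0,0,0,-0.04,-1],[-0.6,-0.75,0,0,0,-0.06,-1],[-0.6,-1,0,0,0,-0.06,-1],[-0.6,-1,0,0,0,-0.06,-1],[-0.6,-1,0,0,0,-0.06,-1],[-0.6,-1,0,0,0,-0.06,-1],[-0.6,-1,0,0,0,-0.06,-1],[-0.6,-1,0,0,0,-0.06,-1],[-0.6,-1,0,0,0,-0.06,-1]]])

```text
time_s: 14.52
position: [0.5177, 0.1236, 0.323]
tcp_rot: [[1.0, -0.007, -0.0], [-0.007, -1.0, -0.0], [-0.0, 0.0, -1.0]]
force: [0.4, 0.2, 0.7]
opening: 1.004
grasp_force: 0.0
```

```bash
python3 - <<'E'
from h import *
import pickle
s=tcp(); im=capture("wrist"); cv2.imwrite("w3.png",im[:,:,::-1]); pickle.dump(s,open("s3.pkl","wb"))
cv2.imwrite("pics/w3.png",cv2.resize(im[:,:,::-1],(800,600),interpolation=cv2.INTER_CUBIC))
print(s["position"],s["tcp_rot"],s["joint_positions"])
E
```

```text
[0.5177 0.1236 0.323 ] [[ 1.     -0.0068 -0.0002]
 [-0.0068 -1.     -0.0003]
 [-0.0002  0.0003 -1.    ]] [ 1.3964 16.8116 87.7046 -0.0176 75.4978 91.7878]
```

View pics/w3.png

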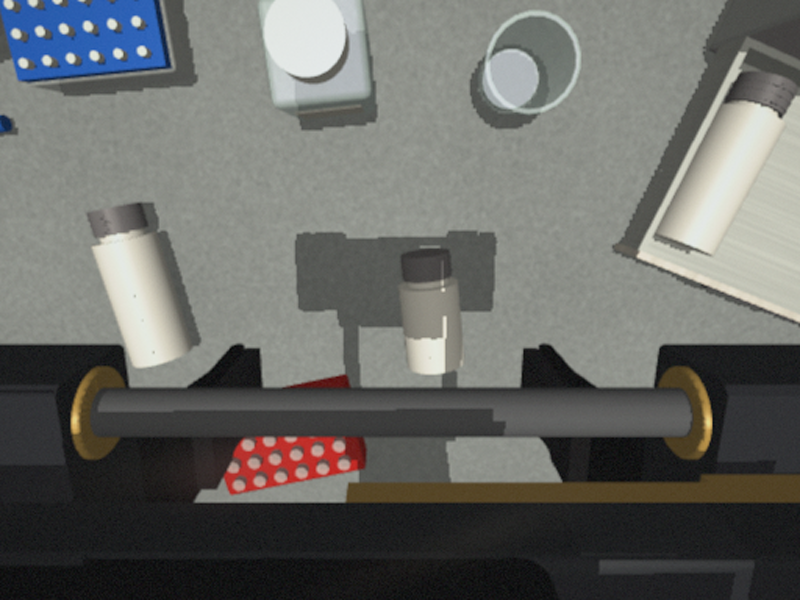

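The wrist view shows long_b from about (117,207) at the cap end to (163,364) at the foot, and short from about (425,250) to (436,373). Both caps point away from the robot. The red rack is below them.

```bash
python3 - <<'E'
from h import *
import pickle
s=pickle.load(open("s3.pkl","rb")); W=cam("wrist",s); k=.64
for n,L,ce,lab in(("long_b",.112,.084,[("b",97,258),("b",112,308),("b",127,352),("b",161,242),("b",175,292),("b",189,340),("b",165,361),("c",102,209),("c",130,206)]),
 ("short",.077,.0665,[("b",402,300),("b",404,330),("b",406,360),("b",459,300),("b",461,330),("b",462,355),("b",435,373),("c",415,250),("c",440,250)])):
    p=ray(W,(lab[1][1]*k+15,lab[1][2]*k),.027)
    o,r=fitlab(W,L,ce,.027,[(a,u*k,v*k) for a,u,v in lab],[p[0],p[1],.1]); d=o[:2]-s["position"][:2]
    print(n,o,np.degrees(o[2]),r,"tool dx,dy",d@s["tcp_rot"][:2,:2])
for n,(u,v,z) in dict(rack1=(350,375,.043),rack2=(365,465,0)).items(): print(n,ray(W,(u*k,v*k),z))
E
```

```text
long_b [0.4683 0.3491 0.1587] 9.094573188555025 [ 0.2877 -0.2176  0.4361  0.1683  0.2401 -0.0359  0.841  -0.2017  0.947 ] tool dx,dy [-0.0509 -0.2252]
short [0.4419 0.0861 0.0651] 3.7303530239471514 [ 0.6699  0.5816  0.4933  0.8603  0.3739  0.3948  0.6413 -0.2068  0.8309] tool dx,dy [-0.0756  0.038 ]
rack1 [0.3985 0.162  0.043 ]
rack2 [0.2779 0.1528 0.    ]
```

carry_out(deltas=[[[-0.07,-0.19,0.1,0,0,0,-1],[-0.15,-0.38,0.25,0,0,0,-1],[-0.22,-0.57,0.4,0,0,0,-1],[-0.285,-0.755,0.6,0,0,0,-1],[-0.285,-0.755,0.67,0,0,0,-1],[-0.285,-0.755,0.67,0,0,0,-1],[-0.285,-0.755,0.67,0,0,0,-1],[-0.285,-0.755,0.67,0,0,0,-1],[-0.285,-0.755,0.67,0,0,0,-1],[-0.285,-0.755,0.67,0,0,0,-1]]])

```text
time_s: 15.4
position: [0.4766, 0.2379, 0.2239]
tcp_rot: [[1.0, -0.006, 0.003], [-0.006, -1.0, 0.001], [0.003, -0.001, -1.0]]
force: [0.1, -0.6, -0.4]
opening: 0.998
grasp_force: 0.0
```

carry_out(deltas=[[[0,-0.19,0.15,0,0,-0.013,-1],[0,-0.38,0.3,0,0,-0.0264,-1],[0,-0.57,0.5,0,0,-0.0264,-1],[0,-0.755,0.67,0,0,-0.0264,-1],[0,-0.755,0.67,0,0,-0.0264,-1],[0,-0.755,0.67,0,0,-0.0264,-1],[0,-0.755,0.67,0,0,-0.0264,-1],[0,-0.755,0.67,0,0,-0.0264,-1],[0,-0.755,0.67,0,0,-0.0264,-1],[0,-0.755,0.67,0,0,-0.0264,-1]]])

```text
time_s: 16.23
position: [0.4768, 0.3511, 0.1236]
tcp_rot: [[0.987, 0.159, 0.002], [0.159, -0.987, 0.001], [0.002, -0.001, -1.0]]
force: [-1.3, -0.5, 0.4]
opening: 1.001
grasp_force: 0.0
```

carry_out(deltas=[[[0,0,0.2,0,0,0,-1],[0,0,0.4,0,0,0,-1],[0,0,0.58,0,0,0,-1],[0,0,0.7,0,0,0,-1],[0,0,0.72,0,0,0,-1],[0,0,0.72,0,0,0,1],[0,0,0.72,0,0,0,1],[0,0,0.72,0,0,0,1],[0,0,0.72,0,0,0,1],[0,0,0.72,0,0,0,1]]])

```text
time_s: 17.07
position: [0.4766, 0.3522, 0.0154]
tcp_rot: [[0.987, 0.161, 0.002], [0.161, -0.987, 0.001], [0.002, -0.001, -1.0]]
force: [-0.2, -0.1, 0.6]
opening: 0.711
grasp_force: 0.0
```

carry_out(deltas=[[[0,0,0,0,0,0,1],[0,0,0,0,0,0,1],[0,0,0,0,0,0,1],[0,0,-0.1,0,0,0,1],[0,0,-0.25,0,0,0,1],[0,0,-0.45,0,0,0,1],[0,0,-0.65,0,0,0,1],[0,0,-0.85,0,0,0,1],[0,0,-0.98,0,0,0,1],[0,0,-1,0,0,0,1]]])

```text
time_s: 17.9
position: [0.4779, 0.353, 0.1679]
tcp_rot: [[0.987, 0.161, 0.007], [0.161, -0.987, 0.004], [0.007, -0.002, -1.0]]
force: [1.2, -0.1, -1.0]
opening: 0.616
grasp_force: 29.9
```

carry_out(deltas=[[[0,0.04,-0.1,0,0,0,1],[0,0.12,-0.2,0,0,0,1],[0,0.25,-0.3,0,0,0,1],[-0.05,0.4,-0.4,0,0,0,1],[-0.05,0.55,-0.4,0,0,0,1],[-0.05,0.7,-0.4,0,0,0,1],[-0.05,0.85,-0.4,0,0,0,1],[-0.05,0.97,-0.4,0,0,0,1],[-0.05,0.97,-0.4,0,0,0,1],[-0.05,0.97,-0.4,0,0,0,1]]])

```text
time_s: 18.73
position: [0.4911, 0.2062, 0.2226]
tcp_rot: [[0.987, 0.159, -0.003], [0.159, -0.987, -0.0], [-0.003, -0.0, -1.0]]
force: [0.2, 0.4, -1.8]
opening: 0.612
grasp_force: 29.9
```

carry_out(deltas=[[[0,0.04,0,0,0,0,1],[0,0.12,0,0,0,0,1],[0,0.25,0,0,0,0,1],[-0.05,0.4,0,0,0,0,1],[-0.05,0.55,0,0,0,0,1],[-0.05,0.7,0,0,0,0,1],[-0.05,0.85,0,0,0,0,1],[-0.05,0.97,0,0,0,0,1],[-0.05,0.97,0,0,0,0,1],[-0.05,0.97,0,0,0,0,1]]])

```text
time_s: 19.57
position: [0.5078, 0.0615, 0.2239]
tcp_rot: [[0.987, 0.159, -0.0], [0.159, -0.987, 0.0], [-0.0, -0.0, -1.0]]
force: [-0.6, -0.3, -0.9]
opening: 0.612
grasp_force: 29.9
```

carry_out(deltas=[[[0,0.04,0,0,0,0,1],[0,0.12,0,0,0,0,1],[0,0.25,0,0,0,0,1],[-0.05,0.4,0,0,0,0,1],[-0.05,0.55,0,0,0,0,1],[-0.05,0.7,0,0,0,0,1],[-0.05,0.85,0,0,0,0,1],[-0.05,0.97,0,0,0,0,1],[-0.05,0.97,0,0,0,0,1],[-0.05,0.97,0,0,0,0,1]]])

```text
time_s: 20.4
position: [0.5238, -0.0833, 0.2239]
tcp_rot: [[0.987, 0.16, -0.0], [0.16, -0.987, 0.0], [-0.0, -0.0, -1.0]]
force: [0.2, 1.2, -1.5]
opening: 0.609
grasp_force: 29.9
```

carry_out(deltas=[[[0,0.04,0,0,0,0.01,1],[0,0.12,0,0,0,0.02,1],[0,0.25,0,0,0,0.035,1],[-0.03,0.4,0,0,0,0.05,1],[-0.03,0.55,0,0,0,0.065,1],[-0.03,0.7,0,0,0,0.08,1],[-0.03,0.85,0,0,0,0.087,1],[-0.03,0.97,0,0,0,0.087,1],[-0.03,0.97,0,0,0,0.087,1],[-0.03,0.97,0,0,0,0.087,1]]])

```text
time_s: 21.23
position: [0.5426, -0.2266, 0.2237]
tcp_rot: [[0.927, -0.375, -0.001], [-0.375, -0.927, 0.001], [-0.001, -0.001, -1.0]]
force: [0.9, 0.2, -1.0]
opening: 0.613
grasp_force: 29.9
```

```bash
cat >> h.py <<'E'
F=np.array([.4699,-.1925]); R=np.array([[.9272,-.3746],[.3746,.9272]])
tr=lambda p: R@(np.array(p)[:2]-F)
def go(xt,yt,z,yaw=-22.):
    s=tcp(); w=np.r_[F+R.T@[xt,yt],z]; d=s["tcp_rot"].T@(w-s["position"])
    y=np.degrees(np.arctan2(s["tcp_rot"][1,0],s["tcp_rot"][0,0]))
    print("tray'",tr(s["position"]),"z",s["position"][2],"yaw",y,"units",d/.15,"az",(y-yaw)/360,"open",s["opening"],s["time_s"])
E
python3 -c "
from h import *
go(.083,-.004,.026)"
```

```text
tray' [ 0.0801 -0.0044] z 0.22373272373160014 yaw -22.027814921053043 units [ 0.0206 -0.0014  1.3182] az -7.726366959178597e-05 open 0.6128144374472191 21.2333
```

carry_out(deltas=[[[0.02,0,0.06,0,0,0,1],[0.02,0,0.16,0,0,0,1],[0.02,0,0.3,0,0,0,1],[0.02,0,0.45,0,0,0,1],[0.02,0,0.6,0,0,0,1],[0.02,0,0.73,0,0,0,1],[0.02,0,0.84,0,0,0,1],[0.02,0,0.9,0,0,0,1],[0.02,0,0.9,0,0,0,1],[0.02,0,0.9,0,0,0,1]]])

```text
time_s: 22.07
position: [0.5454, -0.2272, 0.0887]
tcp_rot: [[0.927, -0.375, -0.001], [-0.375, -0.927, 0.001], [-0.001, -0.0, -1.0]]
force: [0.4, -0.4, -0.1]
opening: 0.613
grasp_force: 29.9
```

carry_out(deltas=[[[0,0,0.06,0,0,0,1],[0,0,0.14,0,0,0,1],[0,0,0.22,0,0,0,1],[0,0,0.3,0,0,0,1],[0,0,0.36,0,0,0,1],[0,0,0.39,0,0,0,1],[0,0,0.41,0,0,0,1],[0,0,0.41,0,0,0,1],[0,0,0.41,0,0,0,1],[0,0,0.41,0,0,0,1]]])

```text
time_s: 22.9
position: [0.5459, -0.2284, 0.028]
tcp_rot: [[0.927, -0.376, 0.001], [-0.376, -0.927, -0.001], [0.001, 0.0, -1.0]]
force: [0.6, -0.5, -1.2]
opening: 0.617
grasp_force: 29.9
```

carry_out(deltas=[[[0,0,0.008,0,0,0,1],[0,0,0.014,0,0,0,1],[0,0,0.014,0,0,0,1],[0,0,0.014,0,0,0,0.2],[0,0,0.014,0,0,0,-0.2],[0,0,0.014,0,0,0,-0.5],[0,0,0.014,0,0,0,-0.6],[0,0,0.014,0,0,0,-0.6],[0,0,0.014,0,0,0,-0.6],[0,0,-0.05,0,0,0,-0.6]]])

```text
time_s: 23.73
position: [0.5444, -0.2274, 0.034]
tcp_rot: [[0.927, -0.376, -0.003], [-0.376, -0.927, 0.002], [-0.003, -0.001, -1.0]]
force: [-0.1, -0.1, 0.7]
opening: 0.794
grasp_force: 0.0
```

carry_out(deltas=[[[0,0,-0.1,0,0,0,-0.6],[0,0,-0.25,0,0,0,-0.6],[0,0,-0.4,0,0,0,-0.6],[0,0,-0.5,0,0,0,1],[0,0.1,-0.5,0,0,0,1],[0,0.2,-0.5,0,0,0,1],[0,0.35,-0.5,0,0,0,1],[0,0.35,-0.5,0,0,0,1],[0,0.35,-0.5,0,0,0,1],[0,0.35,-0.5,0,0,0,1]]])

```text
time_s: 24.57
position: [0.5257, -0.2764, 0.1104]
tcp_rot: [[0.927, -0.376, 0.0], [-0.376, -0.927, 0.0], [-0.0, -0.0, -1.0]]
force: [1.2, 1.1, -0.6]
opening: 0.356
grasp_force: 0.0
```

```bash
python3 - <<'E'
from h import *
go(.083,-.055,.024)
im=capture("side"); im2=capture("scene"); a=cv2.resize(im[215:384,255:425,::-1],(440,437),interpolation=cv2.INTER_CUBIC); b=cv2.resize(im2[90:165,215:315,::-1],(360,270),interpolation=cv2.INTER_CUBIC)
c=np.zeros((437,800,3),np.uint8); c[:,:440]=a; c[:270,440:]=b; cv2.imwrite("pics/p3.png",c)
E
```

```text
tray' [ 0.0832 -0.0569] z 0.11042424646869131 yaw -22.093707740938274 units [-0.0012 -0.0125  0.5762] az -0.00026029928038409585 open 0.3561361059426218 24.5667
```

View pics/p3.png

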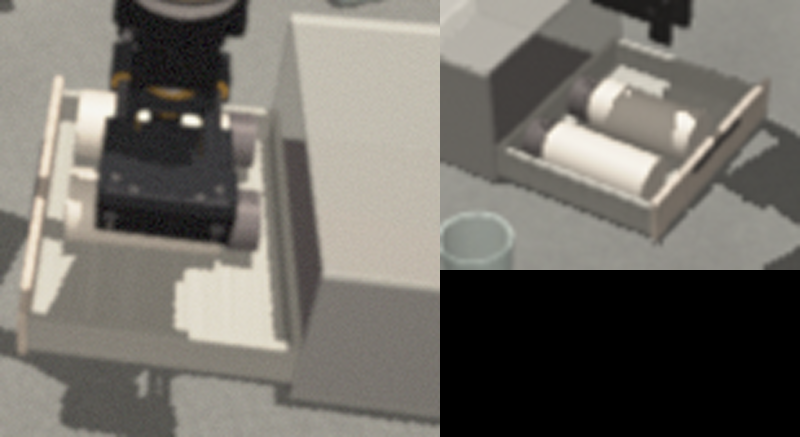

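Both long bottles lie parallel in the tray with a gap of about 25 mm. I'll push long_b up against long_a.

carry_out(deltas=[[[0,0.03,0,0,0,0,1],[0,0.03,0,0,0,0,1],[0,0.03,0,0,0,0,1],[0,0.03,0.05,0,0,0,1],[0,0.03,0.17,0,0,0,1],[0,0.03,0.3,0,0,0,1],[0,0.03,0.43,0,0,0,1],[0,0.03,0.53,0,0,0,1],[0,0.03,0.575,0,0,0,1],[0,0.03,0.575,0,0,0,1]]])

```text
time_s: 25.5
position: [0.5229, -0.2799, 0.0217]
tcp_rot: [[0.927, -0.376, -0.003], [-0.376, -0.927, 0.003], [-0.004, -0.001, -1.0]]
force: [-0.5, 0.6, 0.4]
opening: 0.005
grasp_force: 0.0
```

carry_out(deltas=[[[0,-0.025,0,0,0,0,1],[0,-0.05,0,0,0,0,1],[0,-0.075,0,0,0,0,1],[0,-0.1,0,0,0,0,1],[0,-0.12,0,0,0,0,1],[0,-0.14,0,0,0,0,1],[0,-0.16,0,0,0,0,1],[0,-0.18,0,0,0,0,1],[0,-0.2,0,0,0,0,1],[0,-0.22,0,0,0,0,1]]])

```text
time_s: 26.33
position: [0.5366, -0.2501, 0.0238]
tcp_rot: [[0.927, -0.376, -0.0], [-0.376, -0.927, 0.0], [-0.0, -0.0, -1.0]]
force: [-0.6, -0.2, -0.4]
opening: 0.005
grasp_force: 0.0
```

carry_out(deltas=[[[0,-0.01,0,0,0,0,1],[0,-0.02,0,0,0,0,1],[0,-0.03,0,0,0,0,1],[0,-0.04,0,0,0,0,1],[0,-0.05,0,0,0,0,1],[0,-0.06,0,0,0,0,1],[0,-0.07,0,0,0,0,1],[0,-0.08,0,0,0,0,1],[0,-0.08,0,0,0,0,1],[0,-0.08,0,0,0,0,1]]])

```text
time_s: 27.17
position: [0.541, -0.2391, 0.0238]
tcp_rot: [[0.927, -0.376, -0.0], [-0.376, -0.927, 0.0], [-0.0, -0.0, -1.0]]
force: [0.0, 0.7, -0.2]
opening: 0.006
grasp_force: 0.0
```

```bash
python3 -c "
from h import *
go(.083,-.0113,.024); print(tcp()['force'])"
```

```text
tray' [ 0.0834 -0.0166] z 0.02378715744154933 yaw -22.057042538416393 units [-0.0026 -0.0354 -0.0014] az -0.00015845149560109246 open 0.0062938988636163365 27.1667
[ 0.0198  0.7399 -0.2157]
```

carry_out(deltas=[[[0,-0.005,0,0,0,0,1],[0,-0.01,0,0,0,0,1],[0,-0.015,0,0,0,0,1],[0,-0.02,0,0,0,0,1],[0,-0.025,0,0,0,0,1],[0,-0.03,0,0,0,0,1],[0,-0.033,0,0,0,0,1],[0,-0.035,0,0,0,0,1],[0,-0.035,0,0,0,0,1],[0,-0.035,0,0,0,0,1]]])

```text
time_s: 28.0
position: [0.543, -0.2346, 0.0239]
tcp_rot: [[0.927, -0.376, 0.0], [-0.376, -0.927, -0.0], [0.0, 0.0, -1.0]]
force: [-1.3, -1.5, 1.7]
opening: 0.005
grasp_force: 0.9
```

carry_out(deltas=[[[0,-0.002,0,0,0,0,1],[0,-0.004,0,0,0,0,1],[0,-0.006,0,0,0,0,1],[0,-0.008,0,0,0,0,1],[0,-0.01,0,0,0,0,1],[0,-0.01,0,0,0,0,1],[0,-0.01,0,0,0,0,1],[0,-0.01,0,0,0,0,1],[0,-0.01,0,0,0,0,1],[0,-0.01,0,0,0,0,1]]])

```text
time_s: 28.83
position: [0.5431, -0.2339, 0.0239]
tcp_rot: [[0.927, -0.375, -0.001], [-0.375, -0.927, -0.001], [-0.0, 0.001, -1.0]]
force: [-3.3, -4.2, 2.7]
opening: 0.004
grasp_force: 2.8
```

carry_out(deltas=[[[0,0.02,0,0,0,0,1],[0,0.08,0,0,0,0,1],[0,0.2,0,0,0,0,1],[0,0.2,-0.2,0,0,0,1],[0,0.2,-0.45,0,0,0,-1],[0,0.2,-0.7,0,0,0,-1],[0,0.2,-0.95,0,0,0,-1],[0,0.2,-1,0,0,0,-1],[0,0.2,-1,0,0,0,-1],[0,0.2,-1,0,0,0,-1]]])

```text
time_s: 29.67
position: [0.5319, -0.2605, 0.1736]
tcp_rot: [[0.927, -0.376, 0.0], [-0.376, -0.927, 0.001], [-0.0, -0.001, -1.0]]
force: [-1.5, 0.2, -0.5]
opening: 0.376
grasp_force: 0.0
```

carry_out(deltas=[[[-0.14,-0.18,0,0,0,0,-1],[-0.28,-0.38,0,0,0,0,-1],[-0.42,-0.58,0,0,0,0,-1],[-0.56,-0.78,0,0,0,0,-1],[-0.7,-0.97,0,0,0,0,-1],[-0.7,-0.97,0,0,0,0,-1],[-0.7,-0.97,0,0,0,0,-1],[-0.7,-0.97,0,0,0,0,-1],[-0.7,-0.97,0,0,0,0,-1],[-0.7,-0.97,0,0,0,0,-1]]])

```text
time_s: 30.5
position: [0.49, -0.0877, 0.1732]
tcp_rot: [[0.926, -0.377, -0.0], [-0.377, -0.926, 0.0], [-0.0, 0.0, -1.0]]
force: [-0.9, 0.4, -0.8]
opening: 0.992
grasp_force: 0.0
```

carry_out(deltas=[[[-0.14,-0.18,0,0,0,-0.015,-1],[-0.28,-0.38,0,0,0,-0.03,-1],[-0.42,-0.58,0,0,0,-0.045,-1],[-0.56,-0.78,0,0,0,-0.06,-1],[-0.7,-0.97,0,0,0,-0.0716,-1],[-0.7,-0.97,0,0,0,-0.0716,-1],[-0.7,-0.97,0,0,0,-0.0716,-1],[-0.7,-0.97,0,0,0,-0.0716,-1],[-0.7,-0.97,0,0,0,-0.0716,-1],[-0.7,-0.97,0,0,0,-0.0716,-1]]])

```text
time_s: 31.33
position: [0.4478, 0.0863, 0.1738]
tcp_rot: [[0.998, 0.062, 0.001], [0.062, -0.998, -0.0], [0.001, 0.0, -1.0]]
force: [-0.2, 0.7, 0.1]
opening: 0.999
grasp_force: 0.0
```

```bash
python3 - <<'E'
from h import *
s=tcp(); d=s["tcp_rot"].T@(np.array([.4449,.0863,.017])-s["position"])
y=np.degrees(np.arctan2(s["tcp_rot"][1,0],s["tcp_rot"][0,0])); print(s["position"],y,d/.15,(y-3.73)/360,s["opening"])
E
```

```text
[0.4478 0.0863 0.1738] 3.547550702414457 [-0.0201 -0.0013  1.0453] -0.000506803604404286 0.9994514525790332
```

carry_out(deltas=[[[-0.02,0,0.2,0,0,0,-1],[-0.02,0,0.4,0,0,0,-1],[-0.02,0,0.6,0,0,0,-1],[-0.02,0,0.8,0,0,0,-1],[-0.02,0,0.92,0,0,0,-1],[-0.02,0,0.98,0,0,0,-1],[-0.02,0,1,0,0,0,-1],[-0.02,0,1,0,0,0,-1],[-0.02,0,1,0,0,0,-1],[-0.02,0,1,0,0,0,-1]]])

```text
time_s: 32.17
position: [0.4449, 0.0874, 0.0249]
tcp_rot: [[0.998, 0.064, 0.002], [0.064, -0.998, -0.0], [0.002, 0.0, -1.0]]
force: [0.0, 0.1, 0.3]
opening: 0.996
grasp_force: 0.0
```

carry_out(deltas=[[[0,0,0.03,0,0,0,-1],[0,0,0.045,0,0,0,1],[0,0,0.045,0,0,0,1],[0,0,0.045,0,0,0,1],[0,0,0.045,0,0,0,1],[0,0,0.045,0,0,0,1],[0,0,0.045,0,0,0,1],[0,0,0.045,0,0,0,1],[0,0,0.045,0,0,0,1],[0,0,0.045,0,0,0,1]]])

```text
time_s: 33.0
position: [0.444, 0.0876, 0.0171]
tcp_rot: [[0.998, 0.065, 0.0], [0.065, -0.998, 0.0], [0.0, -0.0, -1.0]]
force: [0.2, 1.3, -0.5]
opening: 0.615
grasp_force: 29.7
```

carry_out(deltas=[[[0,0,-0.05,0,0,0,1],[0,0,-0.15,0,0,0,1],[0,0,-0.3,0,0,0,1],[0,0,-0.5,0,0,0,1],[0,0,-0.7,0,0,0,1],[0,0,-0.88,0,0,0,1],[0,0,-1,0,0,0,1],[0,0,-1,0,0,0,1],[0,0,-1,0,0,0,1],[0,0,-1,0,0,0,1]]])

```text
time_s: 33.83
position: [0.443, 0.0876, 0.1665]
tcp_rot: [[0.998, 0.065, -0.002], [0.065, -0.998, 0.0], [-0.002, -0.0, -1.0]]
force: [0.3, -0.6, -0.9]
opening: 0.615
grasp_force: 29.7
```

```bash
python3 - <<'E'
from h import *
s=tcp(); go(.083,.0505,.15)
im=capture("wrist"); cv2.imwrite("w4.png",im[:,:,::-1])
E
```

```text
tray' [-0.1299  0.2496] z 0.16652413039468034 yaw 3.707425706198933 units [0.7032 1.8118 0.1087] az 0.0714095158505526 open 0.6153303036701193 33.8333
```

carry_out(deltas=[[[0.02,0.05,0,0,0,0,1],[0.05,0.14,0,0,0,0,1],[0.1,0.26,0,0,0,0,1],[0.15,0.4,0,0,0,0,1],[0.2,0.54,0,0,0,0,1],[0.25,0.68,0,0,0,0,1],[0.29,0.8,0,0,0,0,1],[0.33,0.9,0,0,0,0,1],[0.33,0.9,0,0,0,0,1],[0.33,0.9,0,0,0,0,1]]])

```text
time_s: 34.72
position: [0.5018, -0.0445, 0.1662]
tcp_rot: [[0.998, 0.063, -0.002], [0.063, -0.998, 0.001], [-0.002, -0.001, -1.0]]
force: [-0.8, 1.0, -1.0]
opening: 0.612
grasp_force: 29.7
```

carry_out(deltas=[[[0.02,0.05,0,0,0,0.01,1],[0.05,0.14,0,0,0,0.02,1],[0.1,0.26,0,0,0,0.03,1],[0.15,0.4,0,0,0,0.04,1],[0.2,0.54,0,0,0,0.05,1],[0.25,0.68,0,0,0,0.06,1],[0.29,0.8,0,0,0,0.0714,1],[0.335,0.895,0,0,0,0.0714,1],[0.335,0.895,0,0,0,0.0714,1],[0.335,0.895,0,0,0,0.0714,1]]])

```text
time_s: 35.55
position: [0.5602, -0.1736, 0.1664]
tcp_rot: [[0.927, -0.374, -0.002], [-0.374, -0.927, 0.002], [-0.002, -0.001, -1.0]]
force: [-0.4, 0.8, -1.1]
opening: 0.616
grasp_force: 29.7
```

```bash
python3 - <<'E'
from h import *
import pickle
go(.077,.0505,.074)
s=tcp(); im=capture("wrist"); cv2.imwrite("w5.png",im[:,:,::-1]); pickle.dump(s,open("s5.pkl","wb"))
b=capture("side")[215:384,255:425,::-1]
c=np.zeros((600,800,3),np.uint8); c[:420,:560]=cv2.resize(im[:,:,::-1],(560,420)); c[420:600,:]=0
c[:239,560:800]=cv2.resize(b,(240,239)); cv2.imwrite("pics/w5.png",c[:420])
E
```

```text
tray' [0.0766 0.0514] z 0.1664257922712734 yaw -21.98551623456159 units [0.0038 0.0062 0.6162] az 4.023268177336053e-05 open 0.6158240891146963 35.55
```

View pics/w5.png

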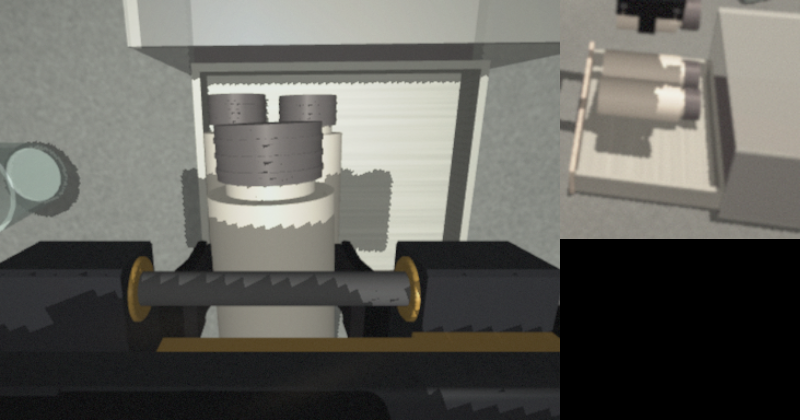

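Both long bottles are seen touching: the caps centre at columns 237 and 308, 54 mm apart. The short bottle sits above their groove, about 1 mm to the left. I'll lower it with that correction.

carry_out(deltas=[[[0,0.006,0.05,0,0,0,1],[0,0.006,0.12,0,0,0,1],[0,0.006,0.2,0,0,0,1],[0,0.006,0.29,0,0,0,1],[0,0.006,0.38,0,0,0,1],[0,0.006,0.46,0,0,0,1],[0,0.006,0.53,0,0,0,1],[0,0.006,0.57,0,0,0,1],[0,0.006,0.58,0,0,0,1],[0,0.006,0.58,0,0,0,1]]])

```text
time_s: 36.48
position: [0.5602, -0.1751, 0.0794]
tcp_rot: [[0.927, -0.374, -0.001], [-0.374, -0.927, 0.001], [-0.001, -0.0, -1.0]]
force: [0.4, 0.1, -0.0]
opening: 0.617
grasp_force: 29.7
```

carry_out(deltas=[[[0,0,0.005,0,0,0,1],[0,0,0.01,0,0,0,1],[0,0,0.015,0,0,0,1],[0,0,0.02,0,0,0,1],[0,0,0.025,0,0,0,1],[0,0,0.028,0,0,0,1],[0,0,0.03,0,0,0,1],[0,0,0.03,0,0,0,1],[0,0,0.03,0,0,0,1],[0,0,0.03,0,0,0,1]]])

```text
time_s: 37.32
position: [0.5606, -0.1755, 0.0756]
tcp_rot: [[0.927, -0.375, -0.0], [-0.375, -0.927, 0.0], [-0.0, -0.0, -1.0]]
force: [0.2, -0.1, -1.0]
opening: 0.614
grasp_force: 29.7
```

```bash
python3 -c "
from h import *
go(.077,.0505,.074); print(tcp()['force'])"
```

```text
tray' [0.0777 0.0498] z 0.07555197282216128 yaw -21.994339009773334 units [-0.0047 -0.005   0.0103] az 1.5724972851849373e-05 open 0.6137421927571919 37.3167
[ 0.1675 -0.0651 -1.049 ]
```

carry_out(deltas=[[[0,-0.002,0.002,0,0,0,1],[0,-0.003,0.004,0,0,0,1],[0,-0.003,0.006,0,0,0,1],[0,-0.003,0.008,0,0,0,1],[0,-0.003,0.008,0,0,0,1],[0,-0.003,0.008,0,0,0,1],[0,-0.003,0.008,0,0,0,1],[0,-0.003,0.008,0,0,0,1],[0,-0.003,0.008,0,0,0,1],[0,-0.003,0.008,0,0,0,1]]])

```text
time_s: 38.15
position: [0.561, -0.1751, 0.0746]
tcp_rot: [[0.927, -0.375, 0.001], [-0.375, -0.927, -0.0], [0.001, -0.0, -1.0]]
force: [0.2, 1.4, 4.4]
opening: 0.616
grasp_force: 29.7
```

carry_out(deltas=[[[0,0,0.002,0,0,0,1],[0,0,0.004,0,0,0,1],[0,0,0.006,0,0,0,1],[0,0,0.006,0,0,0,1],[0,0,0.006,0,0,0,1],[0,0,0.006,0,0,0,1],[0,0,0.006,0,0,0,1],[0,0,0.006,0,0,0,1],[0,0,0.006,0,0,0,1],[0,0,0.006,0,0,0,1]]])

```text
time_s: 38.98
position: [0.5612, -0.1749, 0.0745]
tcp_rot: [[0.927, -0.375, 0.001], [-0.375, -0.927, 0.0], [0.001, -0.0, -1.0]]
force: [0.7, 2.7, 7.4]
opening: 0.613
grasp_force: 29.7
```

carry_out(deltas=[[[0,0,-0.004,0,0,0,1],[0,0,-0.007,0,0,0,1],[0,0,-0.007,0,0,0,1],[0,0,-0.007,0,0,0,-0.1],[0,0,-0.007,0,0,0,-0.22],[0,0,-0.007,0,0,0,-0.26],[0,0,-0.007,0,0,0,-0.32],[0,0,-0.007,0,0,0,-0.4],[0,0,-0.007,0,0,0,-0.5],[0,0,-0.007,0,0,0,-0.5]]])

```text
time_s: 39.82
position: [0.5602, -0.175, 0.074]
tcp_rot: [[0.927, -0.374, -0.001], [-0.374, -0.927, 0.0], [-0.001, 0.0, -1.0]]
force: [-0.0, -0.4, -0.1]
opening: 0.734
grasp_force: 0.0
```

carry_out(deltas=[[[0,0,0,0,0,0,-0.6],[0,0,0,0,0,0,-0.7],[0,0,0,0,0,0,-0.7],[0,0,-0.05,0,0,0,-0.7],[0,0,-0.15,0,0,0,-0.7],[0,0,-0.3,0,0,0,-0.7],[0,0,-0.5,0,0,0,-0.7],[0,0,-0.7,0,0,0,-0.7],[0,0,-0.9,0,0,0,-0.7],[0,0,-1,0,0,0,-0.7]]])

```text
time_s: 40.65
position: [0.5624, -0.1758, 0.2292]
tcp_rot: [[0.927, -0.374, 0.006], [-0.374, -0.927, -0.003], [0.007, 0.001, -1.0]]
force: [-0.1, -0.1, 0.3]
opening: 0.853
grasp_force: 0.0
```

```bash
python3 - <<'E'
from h import *
import pickle
go(-.03,.0,.025)
s=tcp(); im=capture("wrist"); pickle.dump(s,open("s6.pkl","wb")); cv2.imwrite("w6.png",im[:,:,::-1])
b=capture("side")[215:384,255:425,::-1]; a=capture("scene")[80:170,200:320,::-1]
cv2.imwrite("side6.png",b)
c=np.zeros((600,800,3),np.uint8); c[:300,:400]=cv2.resize(im[:,:,::-1],(400,300)); c[:398,400:800]=cv2.resize(b,(400,398),interpolation=cv2.INTER_CUBIC); c[300:600,:400]=cv2.resize(a,(400,300),interpolation=cv2.INTER_CUBIC); cv2.imwrite("pics/w6.png",c)
E
```

```text
tray' [0.0795 0.0501] z 0.22916622749943968 yaw -21.986252025737425 units [-0.7395  0.3329  1.3563] az 3.81888173960417e-05 open 0.8528621692956294 40.65
```

View pics/w6.png

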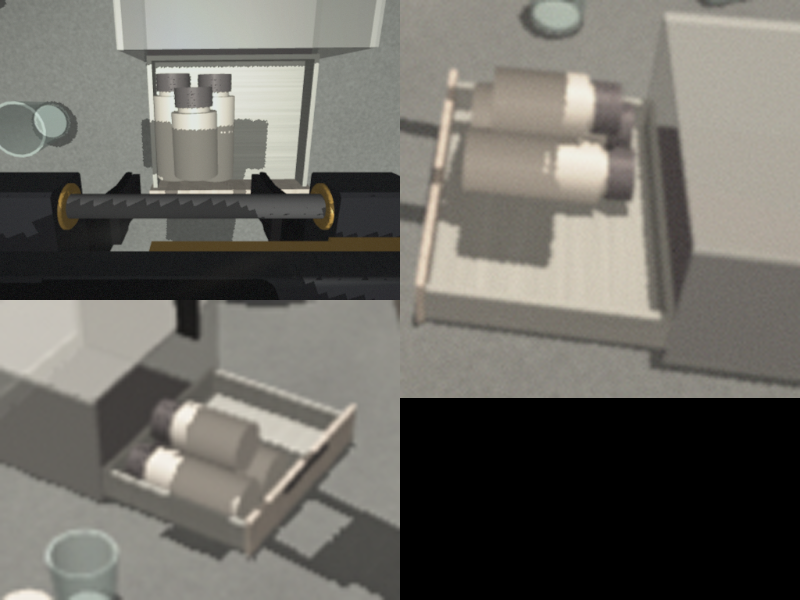

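The pyramid stands: the short bottle lies in the groove along the two touching long ones, and everything else is undisturbed. To keep the gripper body out of the hood I'll push the front panel with the tool tilted about 30°. First I'll check the joint ranges for that.

```bash
python3 - <<'E'
from h import *
d=np.array([[np.hypot(.1905,.5945),.2216,30.277,82.156,67.689],[np.hypot(.5188,.2215),.3526,18.294,80.774,80.988],[np.hypot(.5177,.1236),.323,16.812,87.705,75.498]])
s=tcp(); q=s["joint_positions"]; d=np.vstack([d,[np.hypot(*s["position"][:2]),s["position"][2],q[1],q[2],q[4]]])
q2=np.radians(d[:,2]);q23=np.radians(d[:,2]+d[:,3]); print("sum",d[:,2:].sum(1),q)
A=[];b=[]
for i in range(4):
    A+= [[np.sin(q2[i]),np.sin(q23[i]),np.cos(q23[i]),1,0],[np.cos(q2[i]),np.cos(q23[i]),-np.sin(q23[i]),0,1]]; b+=[d[i,0],d[i,1]]
x,res,rk,_=np.linalg.lstsq(np.array(A),np.array(b),rcond=None); print("L2,L3,e,a1,h-L5",x,res,rk)
L2,L3,e,a1,hl=x
def ik(r,z,th,L5):
    t=np.radians(th)
    f=lambda v:[a1+L2*np.sin(v[0])+L3*np.sin(v[0]+v[1])+e*np.cos(v[0]+v[1])+L5*np.sin(t)-r, hl+L5+L2*np.cos(v[0])+L3*np.cos(v[0]+v[1])-e*np.sin(v[0]+v[1])-L5*np.cos(t)-z]
    o=least_squares(f,[.2,1.6]); v=np.degrees(o.x); return v,180-th-v.sum(),o.cost
for L5 in(.2,.25,.3):
    for r in(.455,.62): print(L5,r,ik(r,.026,30,L5))
go(-.05,.0,.17)
E
```

```text
sum [180.122  180.056  180.015  179.7679] [-28.2268  27.0263  87.4467  -0.0011  65.2949  83.7625]
L2,L3,e,a1,h-L5 [ 0.5724  0.3932  0.1025  0.012  -0.0276] [0.] 5
0.2 0.455 (array([ 41.0416, 128.9924]), np.float64(-20.03407661531989), np.float64(2.453159285194318e-30))
0.2 0.62 (array([ 43.3271, 105.5947]), np.float64(1.0781126250331), np.float64(1.5716195615985434e-28))
0.25 0.455 (array([ 42.7771, 132.648 ]), np.float64(-25.425061537913336), np.float64(2.809443884421666e-25))
0.25 0.62 (array([ 43.3466, 109.2401]), np.float64(-2.586651116459052), np.float64(8.433358857582986e-26))
0.3 0.455 (array([ 45.1532, 136.3675]), np.float64(-31.52074094161756), np.float64(2.491157415629839e-20))
0.3 0.62 (array([ 43.5752, 112.8402]), np.float64(-6.415338436523513), np.float64(3.1636709290517045e-23))
tray' [0.0785 0.0501] z 0.22641349860371512 yaw -21.988781912292755 units [-0.8582  0.3339  0.3728] az 3.116135474234838e-05 open 0.8462060409675545 40.8
```

carry_out(deltas=[[[-0.2,0.05,0,0,0,0,1],[-0.4,0.1,0,0,0,0,1],[-0.6,0.2,0,0,0,0,1],[-0.8,0.33,0.1,0,0,0,1],[-0.86,0.33,0.2,0,0,0,1],[-0.86,0.33,0.37,0,0,0,1],[-0.86,0.33,0.37,0,0,0,1],[-0.86,0.33,0.37,0,0,0,1],[-0.86,0.33,0.37,0,0,0,1],[-0.86,0.33,0.37,0,0,0,1]]])

```text
time_s: 41.63
position: [0.4236, -0.1731, 0.1696]
tcp_rot: [[0.927, -0.374, 0.001], [-0.374, -0.927, -0.001], [0.002, 0.0, -1.0]]
force: [0.5, -1.0, 0.5]
opening: 0.174
grasp_force: 0.0
```

carry_out(deltas=[[[0,0,0.2,0,0,0,1],[0,0,0.4,0,0,0,1],[0,0,0.6,0,0,0,1],[0,0,0.8,0,0,0,1],[0,0,0.95,0,0,0,1],[0,0,0.97,0,0,0,1],[0,0,0.97,0,0,0,1],[0,0,0.97,0,0,0,1],[0,0,0.97,0,0,0,1],[0,0,0.97,0,0,0,1]]])

```text
time_s: 42.47
position: [0.4237, -0.1733, 0.025]
tcp_rot: [[0.927, -0.374, 0.003], [-0.374, -0.927, -0.002], [0.003, 0.001, -1.0]]
force: [-0.7, 1.3, -0.5]
opening: 0.004
grasp_force: 0.0
```

```bash
python3 -c "
from h import *
go(.135,.0,.025); s=tcp(); print(s['joint_positions'],s['force'])"
```

```text
tray' [-0.05    0.0005] z 0.025031566320080217 yaw -21.978472771906958 units [1.2336 0.0037 0.0044] az 5.979785581400579e-05 open 0.004447847266936226 42.4667
[-36.2805  38.9077 114.4427   0.0009  26.4477  75.6972] [-0.7193  1.3136 -0.49  ]
```

carry_out(deltas=[[[0.04,0,0,0,0,0,1],[0.1,0,0,0,0,0,1],[0.16,0,0,0,0,0,1],[0.19,0,0,0,0,0,1],[0.21,0,0,0,0,0,1],[0.23,0,0,0,0,0,1],[0.25,0,0,0,0,0,1],[0.27,0,0,0,0,0,1],[0.29,0,0,0,0,0,1],[0.31,0,0,0,0,0,1]]])

```text
time_s: 43.3
position: [0.4645, -0.1892, 0.0232]
tcp_rot: [[0.927, -0.375, -0.003], [-0.375, -0.927, 0.002], [-0.003, -0.001, -1.0]]
force: [-2.8, 2.1, -0.2]
opening: 0.005
grasp_force: 1.6
```

carry_out(deltas=[[[0.02,0,0,0,0,0,1],[0.045,0,0,0,0,0,1],[0.075,0,0,0,0,0,1],[0.11,0,0,0,0,0,1],[0.145,0,0,0,0,0,1],[0.18,0,0,0,0,0,1],[0.21,0,0,0,0,0,1],[0.24,0,0,0,0,0,1],[0.265,0,0,0,0,0,1],[0.285,0,0,0,0,0,1]]])

```text
time_s: 44.13
position: [0.506, -0.2063, 0.0235]
tcp_rot: [[0.927, -0.374, 0.0], [-0.374, -0.927, -0.0], [0.0, 0.0, -1.0]]
force: [-2.5, 2.2, -1.2]
opening: 0.003
grasp_force: 1.6
```

```bash
python3 - <<'E'
from h import *
go(.135,.0,.025); s=tcp(); print(s['joint_positions'],s['force'])
b=capture("side")[215:384,255:445,::-1]; cv2.imwrite("side7.png",b)
E
```

```text
tray' [0.0386 0.0007] z 0.023499698771541035 yaw -21.99234978571139 units [ 0.6424  0.0046 -0.0097] az 2.125059524613862e-05 open 0.002919008341246655 44.1333
[-33.9077  41.9517 101.467    0.0047  36.5527  78.0809] [-2.4714  2.1688 -1.2382]
```

carry_out(deltas=[[[0.02,0,0,0,0,0,1],[0.045,0,0,0,0,0,1],[0.075,0,0,0,0,0,1],[0.11,0,0,0,0,0,1],[0.145,0,0,0,0,0,1],[0.18,0,0,0,0,0,1],[0.21,0,0,0,0,0,1],[0.24,0,0,0,0,0,1],[0.265,0,0,0,0,0,1],[0.285,0,0,0,0,0,1]]])

```text
time_s: 45.02
position: [0.5457, -0.2223, 0.0236]
tcp_rot: [[0.927, -0.375, 0.001], [-0.375, -0.927, -0.0], [0.001, -0.0, -1.0]]
force: [-2.5, 2.9, 1.1]
opening: 0.009
grasp_force: 1.6
```

carry_out(deltas=[[[0.02,0,0,0,0,0,1],[0.045,0,0,0,0,0,1],[0.075,0,0,0,0,0,1],[0.11,0,0,0,0,0,1],[0.145,0,0,0,0,0,1],[0.18,0,0,0,0,0,1],[0.21,0,0,0,0,0,1],[0.235,0,0,0,0,0,1],[0.25,0,0,0,0,0,1],[0.26,0,0,0,0,0,1]]])

```text
time_s: 45.85
position: [0.5816, -0.2369, 0.0234]
tcp_rot: [[0.927, -0.374, 0.0], [-0.374, -0.927, -0.0], [0.0, 0.0, -1.0]]
force: [-1.0, 3.5, 0.4]
opening: 0.009
grasp_force: 1.6
```

carry_out(deltas=[[[-0.1,0,-0.02,0,0,0,1],[-0.2,0,-0.04,0,0,0,1],[-0.25,0,-0.04,0,0.015,0,1],[-0.25,0,-0.04,0,0.028,0,1],[-0.25,0,-0.04,0,0.028,0,1],[-0.25,0,-0.04,0,0.028,0,1],[-0.25,0,-0.04,0,0.028,0,1],[-0.25,0,-0.04,0,0.028,0,1],[-0.25,0,-0.04,0,0.028,0,1],[-0.25,0,-0.04,0,0.028,0,1]]])

```text
time_s: 46.68
position: [0.5476, -0.2233, 0.0296]
tcp_rot: [[0.913, -0.374, 0.163], [-0.368, -0.927, -0.066], [0.176, 0.0, -0.984]]
force: [0.7, 0.4, 0.2]
opening: 0.008
grasp_force: 0.0
```

```bash
python3 - <<'E'
from h import *
go(.1,.0,.03); s=tcp(); print(s['joint_positions'],s['tcp_rot'],s['position'],s['force'])
E
```

```text
tray' [0.0836 0.0005] z 0.029617274027994644 yaw -21.976915808309645 units [0.1082 0.0035 0.0168] az 6.412275469543063e-05 open 0.007501162898165119 46.6833
[-34.1133  41.4746 102.7362   4.8121  25.9328  73.7189] [[ 0.9128 -0.3743  0.1633]
 [-0.3684 -0.9273 -0.0663]
 [ 0.1763  0.0004 -0.9843]] [ 0.5476 -0.2233  0.0296] [0.7316 0.3974 0.1721]
```

carry_out(deltas=[[[0.04,0,0.007,0,0.006,0,1],[0.08,0,0.014,0,0.012,0,1],[0.12,0,0.021,0,0.018,0,1],[0.17,0,0.03,0,0.024,0,1],[0.17,0,0.03,0,0.03,0,1],[0.17,0,0.03,0,0.03,0,1],[0.17,0,0.03,0,0.03,0,1],[0.17,0,0.03,0,0.03,0,1],[0.17,0,0.03,0,0.03,0,1],[0.17,0,0.03,0,0.03,0,1]]])

```text
time_s: 47.52
position: [0.571, -0.2326, 0.0298]
tcp_rot: [[0.866, -0.374, 0.331], [-0.35, -0.927, -0.134], [0.357, 0.0, -0.934]]
force: [0.1, -0.8, -0.2]
opening: 0.005
grasp_force: 0.0
```

```bash
python3 - <<'E'
from h import *
go(.16,.0,.026); s=tcp(); print(s['joint_positions'],s['tcp_rot'],s['force'])
E
```

```text
tray' [0.1087 0.0006] z 0.029792192395076373 yaw -21.97326477286736 units [0.3102 0.0043 0.1456] az 7.426451981288946e-05 open 0.004816575711271173 47.5167
[-34.838   42.1082 107.3294  24.337   11.0885  54.0235] [[ 0.8662 -0.3743  0.331 ]
 [-0.3495 -0.9273 -0.1338]
 [ 0.357   0.0002 -0.9341]] [ 0.102  -0.8436 -0.1845]
```

carry_out(deltas=[[[0.02,0,0.01,0,0.003,0,1],[0.045,0,0.02,0,0.006,0,1],[0.07,0,0.032,0,0.009,0,1],[0.095,0,0.045,0,0.012,0,1],[0.12,0,0.057,0,0.014,0,1],[0.145,0,0.069,0,0.014,0,1],[0.175,0,0.082,0,0.014,0,1],[0.205,0,0.096,0,0.014,0,1],[0.23,0,0.107,0,0.014,0,1],[0.248,0,0.116,0,0.014,0,1]]])

```text
time_s: 48.35
position: [0.6082, -0.247, 0.0266]
tcp_rot: [[0.835, -0.374, 0.405], [-0.337, -0.928, -0.162], [0.436, -0.001, -0.9]]
force: [-3.4, 1.4, 2.1]
opening: 0.006
grasp_force: 1.6
```

```bash
python3 - <<'E'
from h import *
go(.172,.0,.026); s=tcp(); print(s['joint_positions'],s['tcp_rot'],s['force'])
E
```

```text
tray' [0.1486 0.0012] z 0.02656386663951591 yaw -21.961842181419843 units [0.1386 0.0084 0.0713] az 0.00010599394050043484 open 0.006221214200567974 48.35
[-34.4237  44.1009 105.1646  45.2755   7.6864  33.7339] [[ 0.8346 -0.3736  0.4048]
 [-0.3366 -0.9276 -0.1622]
 [ 0.436  -0.0009 -0.8999]] [-3.3798  1.3558  2.1354]
```

carry_out(deltas=[[[0.012,0,0.006,0,0,0,1],[0.028,0,0.014,0,0,0,1],[0.045,0,0.023,0,0,0,1],[0.063,0,0.032,0,0,0,1],[0.08,0,0.041,0,0,0,1],[0.097,0,0.05,0,0,0,1],[0.112,0,0.058,0,0,0,1],[0.125,0,0.065,0,0,0,1],[0.134,0,0.069,0,0,0,1],[0.138,0,0.071,0,0,0,1]]])

```text
time_s: 49.18
position: [0.628, -0.2548, 0.0255]
tcp_rot: [[0.836, -0.374, 0.402], [-0.337, -0.928, -0.161], [0.433, -0.002, -0.901]]
force: [-10.5, 3.0, 7.9]
opening: 0.006
grasp_force: 5.3
```

carry_out(deltas=[[[0.004,0,0.002,0,0,0,1],[0.008,0,0.004,0,0,0,1],[0.012,0,0.006,0,0,0,1],[0.016,0,0.008,0,0,0,1],[0.02,0,0.01,0,0,0,1],[0.02,0,0.01,0,0,0,1],[0.02,0,0.01,0,0,0,1],[0.02,0,0.01,0,0,0,1],[0.02,0,0.01,0,0,0,1],[0.02,0,0.01,0,0,0,1]]])

```text
time_s: 50.02
position: [0.6283, -0.2548, 0.0252]
tcp_rot: [[0.837, -0.374, 0.399], [-0.339, -0.928, -0.158], [0.429, -0.003, -0.903]]
force: [-17.1, 3.7, 15.0]
opening: 0.004
grasp_force: 8.8
```

```bash
python3 - <<'E'
from h import *
go(.182,.0,.026); s=tcp(); print(s['joint_positions'],s['force'])
E
```

```text
tray' [0.1702 0.0016] z 0.025172489619627706 yaw -22.023749487241233 units [0.0734 0.0106 0.0287] az -6.59707978923131e-05 open 0.003964273105635071 50.0167
[-33.8971  44.8849 101.6928  31.831    9.982   47.805 ] [-17.0541   3.6731  15.0189]
```

carry_out(deltas=[[[-0.02,0,-0.01,0,0,0,1],[-0.06,0,-0.03,0,0,0,1],[-0.14,0,-0.067,0,0,0,1],[-0.25,0,-0.12,0,0,0,1],[-0.36,0,-0.17,0,0,0,1],[-0.4,0,-0.19,0,0,0,1],[-0.4,0,-0.19,0,0,0,1],[-0.4,0,-0.19,0,0,0,1],[-0.4,0,-0.19,0,0,0,1],[-0.4,0,-0.19,0,0,0,1]]])

```text
time_s: 50.85
position: [0.5725, -0.2336, 0.0256]
tcp_rot: [[0.833, -0.374, 0.406], [-0.336, -0.927, -0.165], [0.438, 0.001, -0.899]]
force: [-0.2, -0.5, -0.3]
opening: 0.006
grasp_force: 0.0
```

carry_out(deltas=[[[-0.1,0,-0.1,0,-0.01,0,1],[-0.1,0,-0.25,0,-0.02,0,1],[-0.1,0,-0.45,0,-0.04,0,1],[-0.1,0,-0.65,0,-0.055,0,1],[-0.1,0,-0.85,0,-0.07,0,1],[-0.1,0,-1,0,-0.07,0,1],[-0.1,0,-1,0,-0.07,0,1],[-0.1,0,-1,0,-0.07,0,1],[-0.1,0,-1,0,-0.07,0,1],[-0.1,0,-1,0,-0.07,0,1]]])

```text
time_s: 51.68
position: [0.5018, -0.207, 0.159]
tcp_rot: [[0.927, -0.375, 0.017], [-0.375, -0.927, -0.015], [0.021, 0.007, -1.0]]
force: [0.7, -1.0, 0.1]
opening: 0.006
grasp_force: 0.0
```

```bash
python3 - <<'E'
from h import *
go(.1,0,.1); s=tcp(); C={"scene":cam("scene"),"side":cam("side"),"wrist":cam("wrist",s)}
W2=lambda xt,yt:F+R.T@[xt,yt]
im={n:capture(n) for n in C}
for n in im: cv2.imwrite(f"end_{n}.png",im[n][:,:,::-1])
g={n:cv2.GaussianBlur(cv2.cvtColor(im[n],cv2.COLOR_RGB2GRAY),(3,3),0).astype(int) for n in im}
# panel/hood profile: brightness along tray x' at bench z=.051 (panel top) y'=0.. and hood top edge z=.136
for n in("wrist","scene","side"):
    for y in(-.06,.06):
        xs=np.arange(.15,.21,.004); P=np.array([[*W2(x,y),.051] for x in xs]); uv=np.round(proj(C[n],P)).astype(int)
        print(n,y,[int(g[n][v,u]) if 0<=u<512 and 0<=v<384 else -1 for u,v in uv])
# bottle profiles across tray y' at given x', shift T=.179, at heights of top surfaces
T=.179; ys=np.arange(-.02,.115,.005)
for n in("scene","side"):
    for nm,x,z in(("short body top",.075,.111),("long body top",.035,.064),("short cap",.132,.106),("long cap",.15,.059)):
        P=np.array([[*W2(x+T,y),z] for y in ys]); uv=np.round(proj(C[n],P)).astype(int); print(n,nm,[int(g[n][min(v,383),min(u,511)]) for u,v in uv])
E
```

```text
tray' [ 0.035  -0.0015] z 0.15903015811728377 yaw -22.020531621152244 units [ 0.4246 -0.0133  0.4027] az -5.703228097845662e-05 open 0.006029561625771377 51.6833
wrist -0.06 [167, 165, 163, 159, 99, 93, 95, 97, -1, -1, -1, -1, -1, -1, -1]
wrist 0.06 [167, 161, 167, 123, 99, 83, 99, 98, -1, -1, -1, -1, -1, -1, -1]
scene -0.06 [99, 99, 102, 102, 102, 104, 107, 111, 111, 107, 104, 101, 102, 102, 101]
scene 0.06 [96, 104, 103, 102, 88, 96, 107, 118, 118, 116, 118, 118, 128, 127, 122]
side -0.06 [146, 147, 146, 123, 84, 83, 92, 103, 119, 118, 109, 109, 111, 126, 128]
side 0.06 [148, 149, 146, 111, 84, 87, 97, 111, 122, 114, 113, 109, 129, 181, 198]
scene short body top [176, 184, 186, 186, 186, 186, 186, 186, 187, 187, 188, 188, 188, 190, 193, 194, 196, 197, 197, 198, 198, 198, 195, 175, 167, 135, 118]
scene long body top [108, 108, 108, 108, 108, 108, 109, 113, 125, 129, 136, 142, 139, 137, 133, 133, 130, 125, 118, 114, 116, 119, 120, 121, 122, 122, 122]
scene short cap [195, 195, 196, 196, 196, 197, 196, 196, 197, 196, 196, 197, 194, 192, 182, 176, 176, 176, 176, 177, 178, 179, 183, 164, 136, 121, 120]
scene long cap [184, 187, 189, 193, 195, 196, 197, 198, 198, 198, 197, 195, 171, 129, 129, 102, 98, 102, 103, 99, 99, 99, 99, 99, 100, 101, 101]
side short body top [192, 189, 189, 192, 194, 196, 196, 199, 199, 199, 198, 197, 197, 196, 193, 191, 185, 179, 176, 176, 177, 178, 177, 178, 177, 177, 177]
side long body top [196, 198, 199, 200, 199, 198, 197, 195, 194, 194, 189, 190, 196, 199, 200, 200, 199, 197, 196, 196, 192, 190, 181, 179, 178, 177, 177]
side short cap [172, 172, 171, 175, 175, 174, 175, 174, 174, 176, 177, 177, 176, 175, 174, 173, 173, 174, 175, 176, 176, 176, 177, 176, 176, 177, 176]
side long cap [180, 173, 173, 173, 174, 176, 174, 174, 173, 175, 172, 172, 173, 174, 173, 174, 176, 176, 176, 177, 176, 176, 176, 176, 174, 175, 172]
```

```bash
python3 - <<'E'
from h import *
s=tcp(); W=cam("wrist",s); print("cam tray'",tr(W[1][:3,3]),W[1][2,3])
im=cv2.imread("end_wrist.png"); g=cv2.cvtColor(im,cv2.COLOR_BGR2GRAY).astype(int)
w=cv2.imread("w1.png"); g1=cv2.cvtColor(w,cv2.COLOR_BGR2GRAY).astype(int)
import pickle; W1=cam("wrist",pickle.load(open("s1.pkl","rb")))
def prof(g,C,xs,y,z):
    uv=np.round(proj(C,np.array([[*(F+R.T@[x,y]),z] for x in xs]))).astype(int)
    return [(round(float(x),3),int(v),int(g[v,u]) if 0<=u<512 and 0<=v<384 else -1) for x,(u,v) in zip(xs,uv)]
for y in(-.05,.05): print("now z=.051",y,prof(g,W,np.arange(.08,.2,.005),y,.051))
for y in(-.05,.05): print("start z=.051 ",y,prof(g1,W1,np.arange(-.04,.03,.004),y,.051))
side=cv2.imread("end_side.png"); s0=cv2.imread("side0_raw.png")
for nm,a in(("start",s0),("end",side)):
    h=cv2.cvtColor(a,cv2.COLOR_BGR2GRAY).astype(int)
    x0=-.04 if nm=="start" else .13
    print(nm,prof(h,cam("side"),np.arange(x0,x0+.08,.004),-.08,.051))
E
```

```text
cam tray' [0.0972 0.0008] 0.3175318666373268
now z=.051 -0.05 [(0.08, 131, 172), (0.085, 125, 171), (0.09, 118, 175), (0.095, 112, 175), (0.1, 105, 163), (0.105, 99, 168), (0.11, 92, 171), (0.115, 85, 164), (0.12, 78, 161), (0.125, 71, 163), (0.13, 64, 173), (0.135, 57, 168), (0.14, 50, 163), (0.145, 43, 158), (0.15, 36, 159), (0.155, 28, 167), (0.16, 21, 96), (0.165, 13, 82), (0.17, 6, 93), (0.175, -2, -1), (0.18, -10, -1), (0.185, -17, -1), (0.19, -25, -1), (0.195, -33, -1)]
now z=.051 0.05 [(0.08, 132, 159), (0.085, 125, 175), (0.09, 119, 177), (0.095, 112, 172), (0.1, 105, 165), (0.105, 99, 170), (0.11, 92, 162), (0.115, 85, 160), (0.12, 78, 164), (0.125, 71, 170), (0.13, 64, 166), (0.135, 57, 168), (0.14, 50, 161), (0.145, 43, 159), (0.15, 36, 162), (0.155, 28, 147), (0.16, 21, 94), (0.165, 13, 93), (0.17, 6, 101), (0.175, -2, -1), (0.18, -9, -1), (0.185, -17, -1), (0.19, -25, -1), (0.195, -33, -1)]
start z=.051  -0.05 [(-0.04, 219, 135), (-0.036, 217, 137), (-0.032, 214, 138), (-0.028, 212, 136), (-0.024, 209, 131), (-0.02, 206, 132), (-0.016, 204, 100), (-0.012, 201, 83), (-0.
[... 635 characters left out ...]
-0.024, 317, 129), (-0.02, 317, 129), (-0.016, 318, 131), (-0.012, 318, 132), (-0.008, 318, 131), (-0.004, 318, 139), (-0.0, 319, 199), (0.004, 319, 176), (0.008, 319, 167), (0.012, 319, 181), (0.016, 320, 187), (0.02, 320, 182), (0.024, 320, 185), (0.028, 321, 186), (0.032, 321, 185), (0.036, 321, 185)]
end [(0.13, 328, 145), (0.134, 328, 147), (0.138, 329, 148), (0.142, 329, 147), (0.146, 329, 146), (0.15, 330, 143), (0.154, 330, 143), (0.158, 330, 143), (0.162, 330, 112), (0.166, 331, 82), (0.17, 331, 80), (0.174, 331, 95), (0.178, 332, 92), (0.182, 332, 126), (0.186, 332, 117), (0.19, 333, 110), (0.194, 333, 118), (0.198, 333, 123), (0.202, 333, 123), (0.206, 334, 121), (0.21, 334, 122)]
```

```bash
python3 -c "
from rig import job
print(job.hand_in())"
```

```text
the job is handed in; nothing more can be done
None
```

I stacked the three bottles as a lying pyramid, slid the tray home to a firm stop, and handed the job in at about 52 s. After closing I checked that the pyramid was still in place and the tray shut only from image brightness and contact force, because all 10 picture views were used.

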